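# Dry the rinsed gauge pods and pack away the gauges

### The job

The gauges of this custom dashboard have been taken out of their pods and the pods rinsed. Turn every empty pod mouth-down over a peg of its own on the drying rack, so that its rim rests all the way down on the ribs, and stand every gauge upright, dial up, flat on the floor of a free cell of the divided crate, one to a cell. Set things down gently without dropping them, leave the jar in its cell, and leave the other things on the bench where they are.

Things in the scene. Friction and masses are not known exactly. Their poses are not given: they have to be found in the camera images.
- pod1: Empty gauge pod, may be absent: black plastic cup (outer dia 62, inside 54, 75 long, 5 mm closed end) lying level on a mounting foot, 0.13 kg. Origin: centre of the foot's underside; x: along the cup towards its open mouth; z: up from the foot. Cup axis at z=45, closed end at x=-37.5, mouth at x=37.5 mm. Foot plate 64 x 46 x 6, joined to the cup by a narrow web (24 x 16).
- pod1_mouth (a point): Centre of the open mouth (rim plane) of pod1; axes as the pod's.
- pod2: Empty gauge pod, may be absent: black plastic cup (outer dia 62, inside 54, 75 long, 5 mm closed end) lying level on a mounting foot, 0.13 kg. Origin: centre of the foot's underside; x: along the cup towards its open mouth; z: up from the foot. Cup axis at z=45, closed end at x=-37.5, mouth at x=37.5 mm. Foot plate 64 x 46 x 6, joined to the cup by a narrow web (24 x 16).
- pod2_mouth (a point): Centre of the open mouth (rim plane) of pod2; axes as the pod's.
- pod3: Empty gauge pod, may be absent: black plastic cup (outer dia 62, inside 54, 75 long, 5 mm closed end) lying level on a mounting foot, 0.13 kg. Origin: centre of the foot's underside; x: along the cup towards its open mouth; z: up from the foot. Cup axis at z=45, closed end at x=-37.5, mouth at x=37.5 mm. Foot plate 64 x 46 x 6, joined to the cup by a narrow web (24 x 16).
- pod3_mouth (a point): Centre of the open mouth (rim plane) of pod3; axes as the pod's.
- gauge1: Round gauge instrument standing on its back, dial up: black can dia 50 up to z=42 mm, bezel dia 56 from z=42 to 54 mm (top), 0.16 kg; some bezels are black, some bright; may be absent. Origin: centre of the underside; z up, out of the dial.
- gauge2: Round gauge instrument standing on its back, dial up: black can dia 50 up to z=42 mm, bezel dia 56 from z=42 to 54 mm (top), 0.16 kg; some bezels are black, some bright; may be absent. Origin: centre of the underside; z up, out of the dial.
- gauge3: Round gauge instrument standing on its back, dial up: black can dia 50 up to z=42 mm, bezel dia 56 from z=42 to 54 mm (top), 0.16 kg; some bezels are black, some bright; may be absent. Origin: centre of the underside; z up, out of the dial.
- gauge4: Round gauge instrument standing on its back, dial up: black can dia 50 up to z=42 mm, bezel dia 56 from z=42 to 54 mm (top), 0.16 kg; some bezels are black, some bright; may be absent. Origin: centre of the underside; z up, out of the dial.
- gauge5: Round gauge instrument standing on its back, dial up: black can dia 50 up to z=42 mm, bezel dia 56 from z=42 to 54 mm (top), 0.16 kg; some bezels are black, some bright; may be absent. Origin: centre of the underside; z up, out of the dial.
- rack: Fixed white drying rack: board 100 (x) x 290 (y) x 12 mm thick with three upright pegs in a row along its y, 110 mm apart; its place and yaw vary. Origin: centre of the underside.
- peg1 (a point): Point on a peg's axis at the top of the cross of ribs at its foot, 20 mm above the table, where the rim of a seated pod rests. The peg is dia 38, straight up to 38 mm above this point, then tapering to dia 20 at its tip 50 mm above this point. Ribs reach 42 mm from the axis.
- peg2 (a point): Point on a peg's axis at the top of the cross of ribs at its foot, 20 mm above the table, where the rim of a seated pod rests. The peg is dia 38, straight up to 38 mm above this point, then tapering to dia 20 at its tip 50 mm above this point. Ribs reach 42 mm from the axis.
- peg3 (a point): Point on a peg's axis at the top of the cross of ribs at its foot, 20 mm above the table, where the rim of a seated pod rests. The peg is dia 38, straight up to 38 mm above this point, then tapering to dia 20 at its tip 50 mm above this point. Ribs reach 42 mm from the axis.
- crate: Fixed plywood crate, open on top, 165 (x) x 245 (y) x 30 mm high, floor and walls 5 mm thick, divided into 2 x 3 square cells, 80 mm apart, about 75 mm inside: cell centres at x = -40, +40 and y = -80, 0, +80 mm in its frame, floor at z = 5; place and yaw vary. Origin: centre of the underside.
- jarA: Small glass jar of screws, dia 38, 48 high, that already stands in a cell of the crate and stays there (one of the three jars is present, the others absent). Origin: centre of the underside.
- jarB: Small glass jar of screws, dia 38, 48 high, that already stands in a cell of the crate and stays there (one of the three jars is present, the others absent). Origin: centre of the underside.
- jarC: Small glass jar of screws, dia 38, 48 high, that already stands in a cell of the crate and stays there (one of the three jars is present, the others absent). Origin: centre of the underside.
- tape: Roll of black tape lying flat, dia 64, 19 high; bystander, not part of the job. Origin: on its underside, near its middle.
- bracket: Thin black bracket, 130 x 22 mm, ends 22 high; bystander, not part of the job. Origin: on its underside, near its middle.
- socket: Steel socket standing upright, dia 24, 28 high; bystander, not part of the job. Origin: on its underside, near its middle.
- driver: Screwdriver lying flat, 170 long; bystander, not part of the job. Origin: on its underside, near its middle.
- clip: Small steel clip 30 x 18 mm, 16 high; bystander, not part of the job. Origin: on its underside, near its middle.

How it is judged:
By the outcome, as a careful person would: the job done as asked, in the order asked, and still so for the second after the job is handed in, with the robot touching nothing.
Of pod1, pod2, pod3 only 2 to 3 are there at a start; the rules pass over those that are not, and their reading is None.
Of gauge1, gauge2, gauge3, gauge4, gauge5 only 4 to 5 are there at a start; the rules pass over those that are not, and their reading is None.
Of jarA, jarB, jarC only 1 to 1 are there at a start; the rules pass over those that are not, and their reading is None.
At some moment in a run one of pod1, pod2, pod3, gauge1, gauge2, gauge3, gauge4, gauge5 may be knocked a few centimetres aside while the robot is not near it.
It also fails if it takes over 210 s, if anything falls off the work surface, if the arm or the gripper's body presses on something with over 40 N, if the wrist force passes 120 N, or if a joint passes its speed limit or range.

### The arm

A 6-joint arm with a two-finger parallel gripper is mounted at the origin on the work surface. World frame = base frame: x ahead of the robot, y to its left, z up, the work surface at z = 0. Lengths are in mm, angles in rad, forces in N, time in s.
With the tool pointing down it reaches from about 350 to 975 mm from the base axis. Payload 7.1 kg.
Tool frame: the origin (TCP) lies on the centre line of the jaws, within the pads' length; the fingertips stand 25 mm ahead of it and the grasp point (between the pads) lies 6 mm ahead of it (arm.tcp_to_tips is the distance from the TCP to the fingertips, in mm); z points along the fingers, y is the direction in which the jaws open and shut (so a half turn about z gives the same grasp; the last joint's range is limited). The gripper opens to 88 mm and grips with 3 to 60 N. Pads are 20 mm wide; open, the fingers measure 115 mm over their backs; the gripper's body (75 mm by 178 mm) begins 61 mm behind the grasp point.
Start: joints at [-1.322, 0.423, 1.63, -0, 1.089, -0.019], TCP at [165.4, -602.7, 247.675] pointing down, gripper open.
Joint ranges: [-3, 3], [-0.9, 2.11], [0.09, 2.58], [-1.31, 4.45], [0.11, 2.69], [-2.54, 2.54]. Speed limits (rad/s): [2.39, 2.39, 3.01, 3.14, 3.14, 3.14].

### API

Orientations are given as a unit quaternion [x, y, z, w].
In Python, from rig import arm gives the robot as it stands.
- The arm moves only by the tool servo_tool, never from a script. Its argument "series" is a list of rows, each a list of 3 entries, a list of its own where there are three numbers: the finger opening in cm, from 0 to 8.78, then the shift along the tool's x, y, z in cm, then the turn, a rotation vector about the tool's x, y, z in rad. In form: [[gripper, [x, y, z], [ax, ay, az]], ...]. A call has 1 to 5 rows; each row is the pose to reach, as a shift and turn from the pose measured when the call began, along the tool's axes at that moment; what a row does not reach only later rows make up. A row lasts 1/10 s, in which the tool goes at most 50 mm and 8.59 degrees, less where a joint would pass 70% of its speed; a pose out of reach is approached as far as the arm can. A call with a gripper value outside its range is refused whole. The fingers move at their own pace and stop on an object; the grip force is fixed at half the most. Time passes only in rows, so rows that repeat a pose let the fingers close. It gives the time, the measured TCP pose, the force and the opening at its end, in the units of the state.
- arm.sense(): the state, without advancing time (a new reading comes with each control period).
- arm.snapshot(name): name is "side" or "top"; returns a dict with "frame" (384x512x3 uint8, red, green, blue), "depth" (384x512 float32, mm along the optical axis (not along the pixel's ray), 0 where there is no reading), "K" (3x3 intrinsics, pixels), "origin" and "orientation" of the camera in the world. Camera axes: x right, y down, z forward; pixel columns grow to the right and rows downward; lengths in mm; the calibration is good to about 2 mm. A picture is of the moment at which its call begins.
- arm.hand_in(): hands the job in, once; it reports no verdict.
The state is a dict: "time_s": time; "joints": joint angles; "qd": joint speeds; "joint_torque": joint torques, N m; "tcp_pos": TCP position; "tool_rot": TCP orientation; "force": force on the tool from outside, world axes, zero at the start; "wrist_torque": the same for the moment, N m; "width": finger opening in mm.
Only numpy, scipy, OpenCV 4.12 (cv2) and the standard library are available. Lean on these libraries where they do the work, as an engineer would, in place of code of your own. Each camera call takes 0.05 s, during which the arm holds its last target.

## Working session

There is one attempt and no reset: what is moved stays moved. The work goes in short steps, Python scripts to look and compute and a tool call to move; the robot and the scene stay as the last step left them, time stands still between calls to the robot, and variables do not carry over. Pictures are saved under pics/ and viewed, and the job is handed in when it is done.

Besides the shell and the picture viewer there is one more tool, called after "Emit:" as name(argument=value, ...) on one line, values as JSON. servo_tool: Moves the arm, as the interface text tells. Its arguments: {"type":"object","properties":{"series":{"type":"array"}},"required":["series"]}

I'll start by reading the state and taking both views.

```bash
ls; mkdir -p pics
python3 - <<'E'
from rig import arm
import cv2, numpy as np
print(arm.sense()); print([a for a in dir(arm) if a[0]!='_'])
for n in ("side","top"):
    s=arm.snapshot(n)
    cv2.imwrite(f"pics/{n}0.png",cv2.cvtColor(s["frame"],cv2.COLOR_RGB2BGR))
    np.savez(f"{n}0.npz",**s)
    print(n,s["K"].tolist(),s["origin"],s["orientation"])
E
```

```text
pics
{'time_s': 0.0, 'joints': array([-1.32199797e+00,  4.23815968e-01,  1.63067833e+00, -1.39843058e-05,
        1.08857232e+00, -1.90221996e-02]), 'qd': array([-2.88647242e-04, -9.87187732e-04,  5.21825838e-04,  5.15944201e-04,
        5.76481994e-04, -8.68474419e-05]), 'joint_torque': array([ 2.07743124e-04, -5.44622684e+01, -2.73663300e+01,  6.42692554e-02,
        2.26763694e-02, -1.10664089e-04]), 'tcp_pos': array([ 165.27760831, -602.22700572,  246.92177463]), 'tool_rot': array([ 9.91046706e-01,  1.33513607e-01, -9.06355149e-05, -7.31410340e-04]), 'force': array([-0.69512607,  0.10549535, -0.30708593]), 'wrist_torque': array([-0.00392113, -0.03341824, -0.01777561]), 'width': 88.03736021147213}
['IKError', 'hand_in', 'sense', 'snapshot', 'tcp_to_tips']
side [[454.2618304089231, 0.0, 257.4168493201842], [0.0, 454.2618304089231, 190.61919747359968], [0.0, 0.0, 1.0]] [197.71732018 829.49639158 762.78087405] [-0.21176001  0.86788662 -0.43724672  0.10366202]
top [[380.2151312726926, 0.0, 257.4015276594095], [0.0, 380.2151312726926, 194.83646970667095], [0.0, 0.0, 1.0]] [ 398.244006      5.48178502 1057.61130674] [ 0.72333755 -0.68110469  0.07892435 -0.0815484 ]
```

View pics/side0.png

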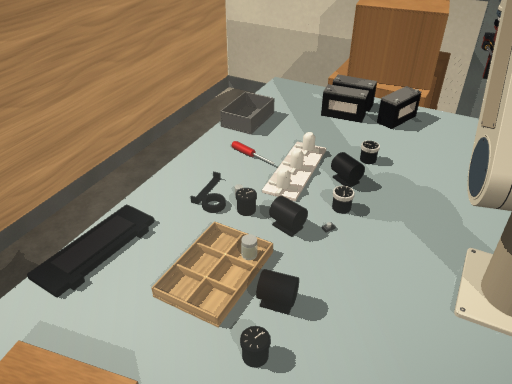

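View pics/top0.png

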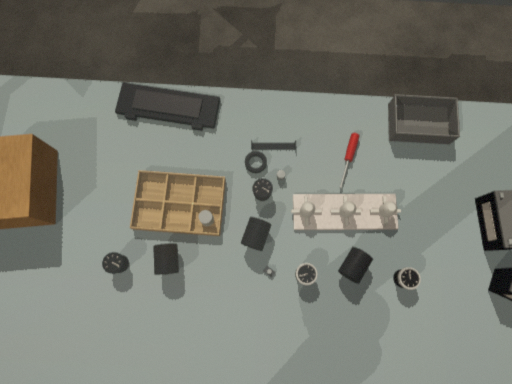

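```bash
cat > h.py <<'E'
from rig import arm
import cv2, numpy as np
from scipy.spatial.transform import Rotation as R
def grab(n,tag=None):
    s=arm.snapshot(n)
    if tag: 
        cv2.imwrite(f"pics/{n}{tag}.png",cv2.cvtColor(s["frame"],cv2.COLOR_RGB2BGR)); np.savez(f"{n}{tag}.npz",**s)
    return s
def load(n,tag): return dict(np.load(f"{n}{tag}.npz"))
def cloud(s):
    d=s["depth"];K=s["K"];v,u=np.indices(d.shape)
    p=np.stack([(u-K[0,2])/K[0,0]*d,(v-K[1,2])/K[1,1]*d,d],-1)
    w=p@R.from_quat(s["orientation"]).as_matrix().T+s["origin"]
    w[d<=0]=np.nan
    return w
def proj(s,P):
    P=np.atleast_2d(P); c=(P-s["origin"])@R.from_quat(s["orientation"]).as_matrix()
    K=s["K"]; return np.c_[c[:,0]/c[:,2]*K[0,0]+K[0,2],c[:,1]/c[:,2]*K[1,1]+K[1,2]]
def atz(s,uv,z):
    uv=np.atleast_2d(uv);K=s["K"]
    r=np.c_[(uv[:,0]-K[0,2])/K[0,0],(uv[:,1]-K[1,2])/K[1,1],np.ones(len(uv))]@R.from_quat(s["orientation"]).as_matrix().T
    return s["origin"]+r*((z-s["origin"][2])/r[:,2:3])
def crop(s,u0,v0,u1,v1,k,fn):
    im=cv2.cvtColor(s["frame"],cv2.COLOR_RGB2BGR)[v0:v1,u0:u1]
    cv2.imwrite(fn,cv2.resize(im,None,fx=k,fy=k,interpolation=cv2.INTER_CUBIC))
E
python3 - <<'E'
from h import *
np.set_printoptions(precision=1,suppress=True)
for n in("side","top"):
    s=load(n,0); w=cloud(s)
    print(n,"tcp",proj(s,[165,-602,247]),"base",proj(s,[0,0,0]), (s["depth"]>0).mean())
    pts=dict(side=[(255,345),(245,200),(343,200),(369,150),(278,290),(289,214),(348,168),(309,142),(297,157),(284,175),(200,220),(250,246)],top=[(115,263),(263,189),(306,273),(409,279),(166,258),(257,233),(355,265),(307,208),(347,208),(389,208),(205,216),(120,330),(250,320),(450,300)])[n]
    for u,v in pts: print((u,v),w[v,u])
s=load("top",0)
crop(s,100,160,260,280,5,"pics/c1.png");crop(s,230,170,430,300,4,"pics/c2.png")
w=cloud(s)
z=np.nan_to_num(w[...,2]); cv2.imwrite("pics/hz.png",cv2.resize(np.clip(z*2,0,255).astype(np.uint8)[140:300,90:430],None,fx=2.3,fy=2.3,interpolation=cv2.INTER_NEAREST))
E
```

```text
side tcp [[492.4  76.1]] base [[514.3 297.3]] 0.9960276285807291
(255, 345) [422.8 394.2  53.3]
(245, 200) [642.5  27.7  52.3]
(343, 200) [421.9 -93.9  48.2]
(369, 150) [ 431.4 -362.3   50.2]
(278, 290) [436.5 269.1  65.7]
(289, 214) [513.7  42.7  66.3]
(348, 168) [ 451.5 -218.4   64.2]
(309, 142) [ 609.9 -325.9   47.9]
(297, 157) [ 602.7 -214.2   57.9]
(284, 175) [ 593.5 -102.9   65.7]
(200, 220) [737.9  97.2   0.2]
(250, 246) [553.9 167.1  48. ]
top tcp [[564.3 426.5]] base [[248.7 447.9]] 0.9959665934244791
(115, 263) [426.3 373.1  58.4]
(263, 189) [647.2   2.   55. ]
(306, 273) [ 430.4 -120.6   62.6]
(409, 279) [ 431.3 -386.3   57.2]
(166, 258) [446.1 238.8  76. ]
(257, 233) [523.5  11.   78.8]
(355, 265) [ 457.3 -242.3   77.4]
(307, 208) [ 598.9 -117.1   69.6]
(347, 208) [ 605.4 -223.    69.2]
(389, 208) [ 612.  -333.9   69.9]
(205, 216) [564.2 153.   51.8]
(120, 330) [255.8 356.7  -0.7]
(250, 320) [301.3  16.1  -1.3]
(450, 300) [ 384.5 -516.5    1.4]
```

View pics/c1.png

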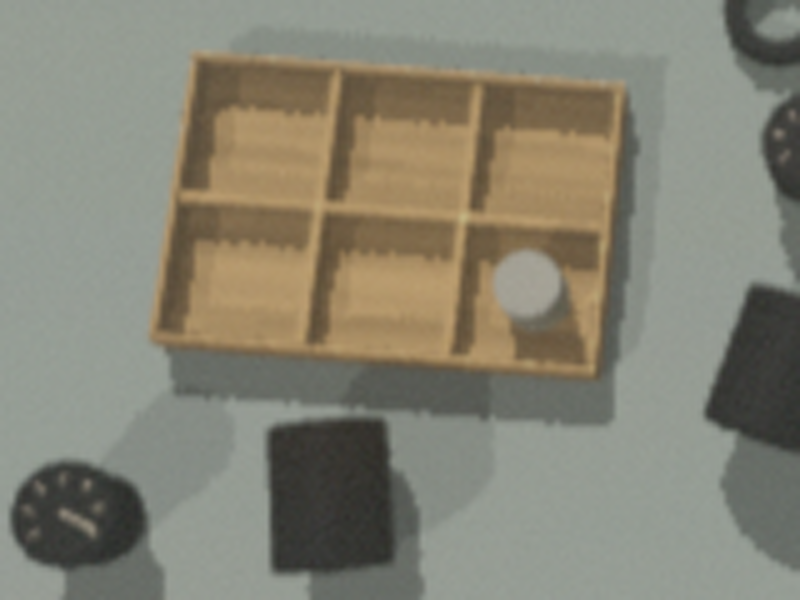

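View pics/c2.png

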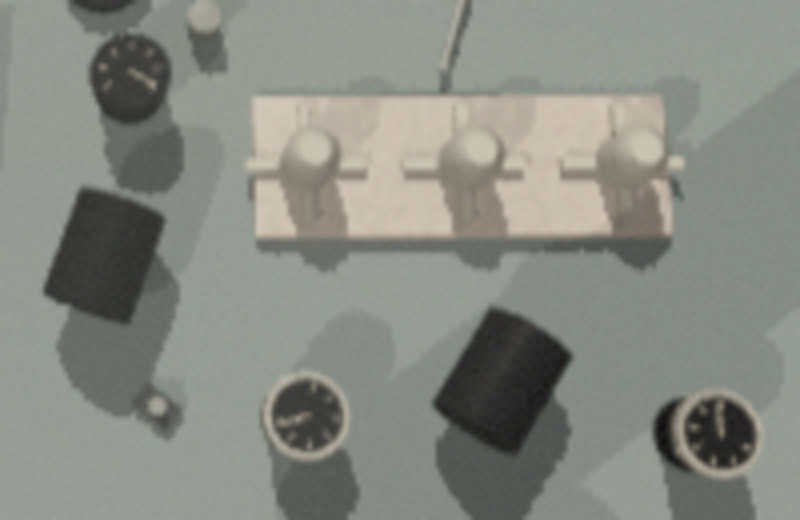

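View pics/hz.png

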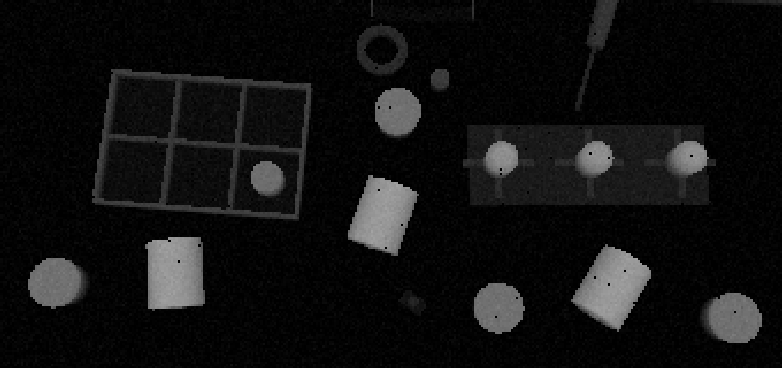

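Run:
```python
from h import *
s=load("side",0)
s["frame"]=np.clip(s["frame"].astype(float)*2.2,0,255).astype(np.uint8)
crop(s,235,130,395,320,4,"pics/c3.png")
t=load("top",0); t["frame"]=np.clip(t["frame"].astype(float)*2.2,0,255).astype(np.uint8)
crop(t,90,180,250,290,5,"pics/c4.png")
```

```text
(no output)
```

View pics/c3.png

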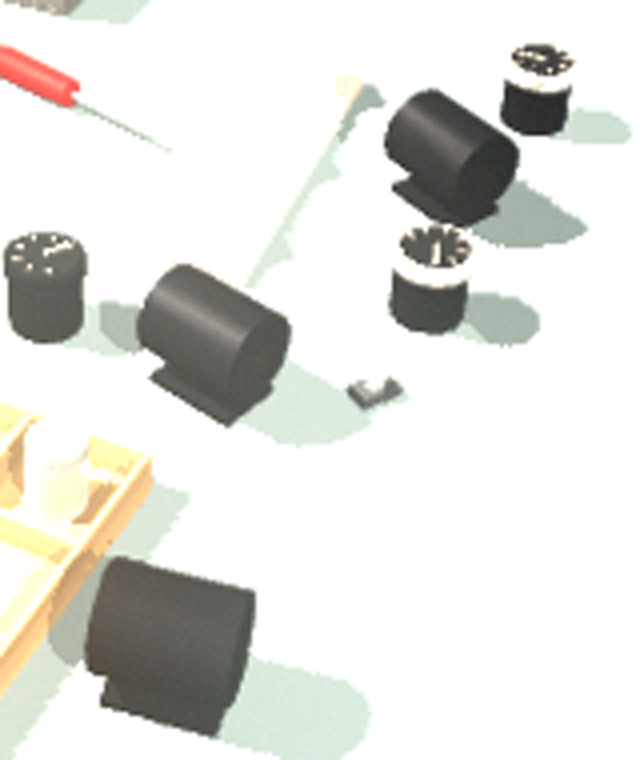

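Run:
```python
from h import *
np.set_printoptions(precision=1,suppress=True)
t=load("top",0); s=load("side",0)
wt=cloud(t).reshape(-1,3); ws=cloud(s).reshape(-1,3)
for c in [(446,239),(523,11),(457,-242)]:
    m=(np.hypot(wt[:,0]-c[0],wt[:,1]-c[1])<60)&(wt[:,2]>63)
    P=wt[m]; (cx,cy),(a,b),ang=cv2.minAreaRect(P[:,:2].astype(np.float32))
    box=cv2.boxPoints(((cx,cy),(a,b),ang))
    # ridge direction: fit z = q0 - (perp)^2..., scan angle
    m2=(np.hypot(wt[:,0]-c[0],wt[:,1]-c[1])<60)&(wt[:,2]>50); Q=wt[m2]
    best=None
    for th in np.arange(-90,90,1.):
        n=np.array([-np.sin(np.radians(th)),np.cos(np.radians(th))])
        d=(Q[:,:2]-Q[:,:2].mean(0))@n
        A=np.c_[np.ones(len(d)),d,d*d]; x,r,_,_=np.linalg.lstsq(A,Q[:,2],rcond=None)
        if best is None or r[0]<best[0]: best=(r[0],th,x)
    print("pod",c,"rect",(cx,cy),(a,b),ang,"ridge",best[1],"zmax",np.percentile(Q[:,2],[50,90,99]))
    th=np.radians(best[1]); ax=np.array([np.cos(th),np.sin(th)])
    S=ws[(np.hypot(ws[:,0]-c[0],ws[:,1]-c[1])<60)&(ws[:,2]>2)]
    l=(S[:,:2]-[cx,cy])@ax; p=(S[:,:2]-[cx,cy])@np.array([-ax[1],ax[0]])
    mm=(np.abs(p)<22)&(np.abs(S[:,2]-45)<18)
    print(" side cloud along axis:",np.histogram(l,bins=np.arange(-50,51,10))[0]," core:",np.histogram(l[mm],bins=np.arange(-50,51,10))[0])
```

```text
pod (446, 239) rect (446.48126220703125, 245.53317260742188) (74.93584442138672, 53.87112045288086) 8.984489440917969 ridge 9.0 zmax [72.9 77.3 80. ]
 side cloud along axis: [ 15 208 188 190 190 189 180 189 134   4]  core: [ 0 48  0  0  0  0  0  0  0  0]
pod (523, 11) rect (526.7135620117188, 14.510347366333008) (53.825565338134766, 74.63566589355469) 73.74539947509766 ridge -16.0 zmax [72.9 77.7 79.9]
 side cloud along axis: [ 11 312 127 127 105 117 108 113  72   4]  core: [  0 122   0   0   0   0   0   0   0   0]
pod (457, -242) rect (461.4881591796875, -249.31280517578125) (53.05991744995117, 75.38785552978516) 60.026790618896484 ridge -30.0 zmax [72.7 77.5 80.1]
 side cloud along axis: [  9 270  90  83  79  79  83  81  55   0]  core: [  4 109   0   0   0   0   1   2   1   0]
```

```bash
cat > meas.py <<'E'
from h import *
np.set_printoptions(precision=1,suppress=True)
def rot(th): return np.array([[np.cos(th),-np.sin(th)],[np.sin(th),np.cos(th)]])
def blobs(w,z0,z1,c,r):
    m=(np.hypot(w[...,0]-c[0],w[...,1]-c[1])<r)&(w[...,2]>z0)&(w[...,2]<z1)
    return w[m]
def gauges(t,cs):
    w=cloud(t)
    for c in cs:
        P=blobs(w,46,66,c,45)
        (x,y),r=cv2.minEnclosingCircle(P[:,:2].astype(np.float32))
        print("gauge",(round(x,1),round(y,1)),"r",round(r,1),"mean",P.mean(0)[:2],"z",np.median(P[:,2]))
E
python3 - <<'E'
from meas import *
t=load("top",0); s=load("side",0)
cs=[(426,373),(647,2),(430,-121),(431,-386)]
print("top");gauges(t,cs); print("side");gauges(s,cs)
for n,d in(("top",t),("side",s)):
    w=cloud(d)
    for c in [(599,-117),(605,-223),(612,-334)]:
        P=blobs(w,40,80,c,35)
        # fit cylinder tip: mean of pts z>66
        T=P[P[:,2]>64]; print(n,"peg",c,T.mean(0) if len(T) else None,len(T),"zmax",P[:,2].max())
    # board
    m=(w[...,2]>7)&(w[...,2]<17)&(abs(w[...,0]-605)<75)&(abs(w[...,1]+225)<165)
    rgb=d["frame"].astype(int); m&=(rgb[...,0]>110)
    print(n,"board",cv2.minAreaRect(w[m][:,:2].astype(np.float32)))
    m=(w[...,2]>24)&(w[...,2]<38)&(abs(w[...,0]-590)<110)&(abs(w[...,1]-210)<150)&(rgb[...,0]-rgb[...,2]>25)
    print(n,"crate",cv2.minAreaRect(w[m][:,:2].astype(np.float32)),w[m][:,2].mean())
    P=blobs(w,42,60,(564,153),30); print("jar",P.mean(0))
E
```

```text
top
gauge (429.0, 381.5) r 28.6 mean [428.1 379.8] z 56.05400138017035
gauge (651.2, 4.7) r 27.9 mean [650.5   4.2] z 55.86184077458904
gauge (430.4, -122.2) r 27.8 mean [ 430.2 -121.9] z 56.04470776759172
gauge (435.5, -387.8) r 28.2 mean [ 434.8 -387. ] z 55.87498776092963
side
gauge (428.3, 381.6) r 29.3 mean [427.9 384.7] z 54.711603854274586
gauge (653.2, 5.9) r 31.2 mean [649.7   9.4] z 54.537809914588706
gauge (430.4, -120.4) r 29.7 mean [ 430.1 -116.2] z 54.538935270822435
gauge (436.1, -386.2) r 30.4 mean [ 434.5 -381.9] z 54.58121102396342
top peg (599, -117) [ 600.9 -120.1   69.1] 99 zmax 75.50485960642834
top peg (605, -223) [ 608.2 -229.3   69.2] 101 zmax 74.93606483302199
top peg (612, -334) [ 615.2 -338.4   69.3] 99 zmax 75.04683655171709
top board ((610.1414184570312, -223.28297424316406), (313.72412109375, 136.77423095703125), 85.49984741210938)
top crate ((604.43017578125, 235.42559814453125), (245.85850524902344, 165.98817443847656), 88.98922729492188) 29.17695371343637
jar [562.9 151.7  53.9]
side peg (599, -117) [ 601.1 -116.    68.7] 57 zmax 72.78954534448235
side peg (605, -223) [ 608.7 -225.7   68.3] 45 zmax 72.84599277414782
side peg (612, -334) [ 615.3 -334.7   68.1] 45 zmax 72.5476078292171
side board ((619.394287109375, -225.45867919921875), (121.39716339111328, 297.7290344238281), 3.4562313556671143)
side crate ((604.488037109375, 236.05633544921875), (248.6996612548828, 167.27996826171875), 89.297607421875) 27.98377185260588
jar [562.3 156.6  51.6]
```

```bash
cat > plan.py <<'E'
from h import *
np.set_printoptions(precision=3,suppress=True)
def frame(d,y):
    """rotation with tool z=d, tool y ~ y"""
    d=np.array(d,float);d/=np.linalg.norm(d);y=np.array(y,float);y-=d*(y@d);y/=np.linalg.norm(y)
    return R.from_matrix(np.c_[np.cross(y,d),y,d])
def down(yaz): # tool down, jaw axis azimuth deg
    a=np.radians(yaz); return frame([0,0,-1],[np.cos(a),np.sin(a),0])
def plan(gp,Rt,off=6.0,st=None):
    """gp: grasp-point target mm world; prints delta cm, rotvec"""
    st=st or arm.sense(); R0=R.from_quat(st["tool_rot"]); p0=st["tcp_pos"]
    tcp=np.array(gp,float)-Rt.apply([0,0,off])
    d=R0.inv().apply(tcp-p0)/10; rv=(R0.inv()*Rt).as_rotvec()
    n=max(np.linalg.norm(d)/5,np.linalg.norm(rv)/0.149)
    print("t",round(st["time_s"],2),"gp",(p0+R0.apply([0,0,off])).round(1),"w",round(st["width"],1),"F",st["force"].round(1),"j",st["joints"].round(2))
    print("  delta cm",d.round(2),"rv",rv.round(3),"rows>=",round(n,2))
    return d,rv
E
python3 - <<'E'
from plan import *
plan([461,-249,200],down(-120))
E
```

```text
t 0.1 gp [ 165.3 -602.3  241. ] w 87.8 F [-0.1 -1.2  0.7] j [-1.32  0.42  1.63  0.    1.09 -0.02]
  delta cm [ 37.87 -26.24   4.14] rv [-0.001  0.001  0.791] rows>= 9.25
```

Emit:
servo_tool(series=[[8.7,[37.9,-26.2,4.1],[0,0,0.79]],[8.7,[37.9,-26.2,4.1],[0,0,0.79]],[8.7,[37.9,-26.2,4.1],[0,0,0.79]],[8.7,[37.9,-26.2,4.1],[0,0,0.79]],[8.7,[37.9,-26.2,4.1],[0,0,0.79]]])

```text
time_s: 0.6
tcp_pos: [319.9, -418.0, 225.9]
tool_rot: [0.974, -0.227, -0.0, -0.001]
force: [1.3, -0.7, 0.3]
width: 87.0
```

Run:
```python
from plan import *
plan([461,-249,200],down(-120)); s=arm.sense();print(s["joints"],s["tcp_pos"])
```

```text
t 0.6 gp [ 319.9 -418.   219.9] w 87.0 F [ 1.3 -0.7  0.3] j [-0.94  0.31  1.86  0.    0.97  1.09]
  delta cm [  5.2  -21.4    2.01] rv [-0.001  0.001  0.066] rows>= 4.42
[-0.941  0.308  1.864  0.001  0.971  1.087] [ 319.874 -418.037  225.894]
```

```bash
cat >> plan.py <<'E'
def pod_grasp(c,psi,alpha,back,xg=-10):
    p=np.radians(psi);a=np.radians(alpha)
    d=np.array([np.sin(a)*np.cos(p),np.sin(a)*np.sin(p),-np.cos(a)])
    y=np.array([np.sin(p),-np.cos(p),0])
    g=np.array([c[0]+xg*np.cos(p),c[1]+xg*np.sin(p),45.])-d*back
    return plan(g,frame(d,y))
E
python3 - <<'E'
from plan import *
pod_grasp((461.5,-249.3),-30,30,110)
E
```

```text
t 0.6 gp [ 319.9 -418.   219.9] w 87.0 F [ 1.3 -0.7  0.3] j [-0.94  0.31  1.86  0.    0.97  1.09]
  delta cm [ -1.52 -21.83   8.07] rv [-0.018  0.525  0.064] rows>= 4.67
```

Emit:
servo_tool(series=[[8.7,[-0.3,-4.4,1.6],[0,0.1,0.01]],[8.7,[-0.6,-8.7,3.2],[-0.01,0.21,0.03]],[8.7,[-0.9,-13.1,4.8],[-0.01,0.32,0.04]],[8.7,[-1.2,-17.5,6.5],[-0.02,0.42,0.05]],[8.7,[-1.5,-21.8,8.1],[-0.02,0.525,0.06]]])

```text
time_s: 1.1
tcp_pos: [393.0, -232.8, 161.4]
tool_rot: [0.942, -0.249, 0.214, 0.063]
force: [0.1, -0.7, -0.5]
width: 87.3
```

Run:
```python
from plan import *
pod_grasp((461.5,-249.3),-30,30,0); s=arm.sense();print(s["joints"],s["tcp_pos"],s["tool_rot"])
t=grab("top","1"); s=grab("side","1")
import meas
meas.gauges(t,[(426,373),(647,2),(430,-121),(431,-386)])
```

```text
t 1.1 gp [ 395.3 -234.2  156. ] w 87.3 F [ 0.1 -0.7 -0.5] j [-0.57  0.22  2.32  0.06  0.15  1.46]
  delta cm [ 0.1  -2.12 12.36] rv [0.009 0.075 0.009] rows>= 2.51
[-0.567  0.221  2.321  0.06   0.151  1.464] [ 393.047 -232.849  161.387] [ 0.942 -0.249  0.214  0.063]
gauge (428.2, 381.2) r 28.3 mean [428.3 379.8] z 56.005334120518114
gauge (651.7, 5.0) r 28.2 mean [650.5   4.2] z 56.10886422350313
gauge (430.5, -122.3) r 27.8 mean [ 430.3 -122. ] z 56.02311293502021
gauge (435.3, -388.3) r 28.6 mean [ 434.9 -387.1] z 55.82106607000594
```

View pics/side1.png

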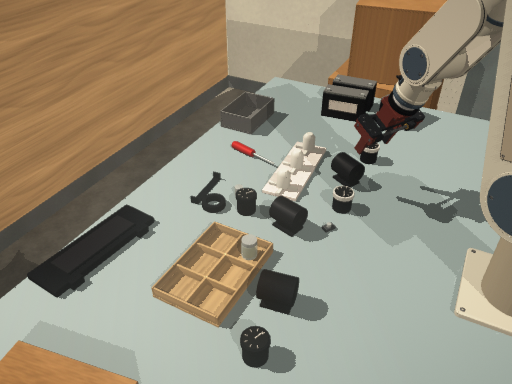

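```bash
cat > kin.py <<'E'
import numpy as np
from scipy.optimize import least_squares
from scipy.spatial.transform import Rotation as R
D=[([-1.32199797e+00,4.23815968e-01,1.63067833e+00,0,1.08857232e+00,-1.90221996e-02],[165.27760831,-602.22700572,246.92177463],[9.91046706e-01,1.33513607e-01,-9.06e-05,-7.3e-04]),
([-0.941,0.308,1.864,0.001,0.971,1.087],[319.874,-418.037,225.894],[0.974,-0.227,0,-0.001]),
([-0.567,0.221,2.321,0.06,0.151,1.464],[393.047,-232.849,161.387],[0.942,-0.249,0.214,0.063])]
def fk(q,P):
    a1,d1,L2,L3,e,LT=P
    Rz=lambda a:R.from_euler('z',a);Ry=lambda a:R.from_euler('y',a)
    T=Rz(q[0]); p=np.array([0,0,d1])+T.apply([a1,0,0])
    T=T*Ry(q[1]); p=p+T.apply([0,0,L2])
    T=T*Ry(q[2]); p=p+T.apply([e,0,L3])
    T=T*Rz(q[3])*Ry(q[4]); p=p+T.apply([0,0,LT])
    T=T*Rz(q[5]); return p,T
E
python3 - <<'E'
from kin import *
np.set_printoptions(precision=3,suppress=True)
for q,p,r in D:
    pp,T=fk(q,[0,400,400,400,0,200]); 
    print((T.inv()*R.from_quat(r)).as_rotvec())
f=lambda P:np.concatenate([fk(q,P)[0]-p for q,p,r in D])
s=least_squares(f,[0,400,400,400,0,250]);print(s.x,s.fun)
E
```

```text
[ 0.    -0.     1.571]
[0.    0.001 1.571]
[-0.     0.001  1.57 ]
[ -0.495 402.161 535.609 512.188 102.988 313.185] [-11.417  -3.377   0.908 -10.12   -6.541  -1.154  -6.196 -10.127   0.246]
```

```bash
cat >> kin.py <<'E'
def fk(q,P):
    a1,d1,L2,L3,e,LT,b=P
    Rz=lambda a:R.from_euler('z',a);Ry=lambda a:R.from_euler('y',a)
    T=Rz(q[0]); p=np.array([0,0,d1])+T.apply([a1,b,0])
    T=T*Ry(q[1]); p=p+T.apply([0,0,L2])
    T=T*Ry(q[2]); p=p+T.apply([e,0,L3])
    T=T*Rz(q[3])*Ry(q[4]); p=p+T.apply([0,0,LT])
    T=T*Rz(q[5]+np.pi/2); return p,T
def fit(D):
    f=lambda P:np.concatenate([np.concatenate([fk(q,P)[0]-p for q,p,r in D]),0.02*(P-np.array([0,400,500,500,0,280,0]))])
    s=least_squares(f,[0,400,450,450,0,250,0]); return s.x,s.fun
E
python3 - <<'E'
from kin import *
np.set_printoptions(precision=2,suppress=True)
print(*fit(D))
E
```

```text
[  3.79 357.93 543.28 496.32  90.15 295.17  11.99] [ 0.05  0.17  0.43  0.04 -0.15 -0.49 -0.02 -0.04  0.08  0.08 -0.84  0.87
 -0.07  1.8   0.3   0.24]
```

```bash
cat > feas.py <<'E'
from kin import *
from plan import frame,down
lo=np.array([-3,-.9,.09,-1.31,.11,-2.54]);hi=np.array([3,2.11,2.58,4.45,2.69,2.54])
def ik(P,gp,Rt,q0,off=6.):
    tcp=np.array(gp)-Rt.apply([0,0,off])
    def f(q):
        p,T=fk(q,P); return np.r_[(p-tcp)/100,(T.inv()*Rt).as_rotvec()]
    s=least_squares(f,np.clip(q0,lo+.01,hi-.01),bounds=(lo,hi)); return s.x,np.abs(s.fun).max()
E
python3 - <<'E'
from feas import *
np.set_printoptions(precision=2,suppress=True)
P,_=fit(D)
pods=[((446.5,245.5),9),((526.7,14.5),-16),((461.5,-249.3),-30)]
for c,psi in pods:
  for al in (0,15,20,25,30):
    p=np.radians(psi);a=np.radians(al)
    d=[np.sin(a)*np.cos(p),np.sin(a)*np.sin(p),-np.cos(a)];y=[np.sin(p),-np.cos(p),0]
    q,e=ik(P,[c[0]-10*np.cos(p),c[1]-10*np.sin(p),45],frame(d,y),[np.arctan2(c[1],c[0]),.4,2,0,.8,1.5]); print(c,al,q,round(e,4))
pegs=[(601,-118.5),(608.5,-227.5),(615.5,-337)]
for c in pegs:
  for al in (0,15,20,30):
    for az in (180,150,210):
      b=np.radians(90-al);z=np.radians(az)
      d=[np.sin(b)*np.cos(z),np.sin(b)*np.sin(z),-np.cos(b)];y=[-np.sin(z),np.cos(z),0]
      q,e=ik(P,[c[0],c[1],120],frame(d,y),[np.arctan2(c[1],c[0]),.6,1.4,0,2.2,1.5])
      print(c,al,az,q,round(e,4))
E
```

```text
(446.5, 245.5) 0 [0.49 0.58 1.98 0.   0.58 1.9 ] 0.0
(446.5, 245.5) 15 [ 0.54  0.55  2.13 -0.43  0.24  2.36] 0.0
(446.5, 245.5) 20 [ 0.54  0.55  2.16 -0.61  0.16  2.54] 0.0401
(446.5, 245.5) 25 [ 0.52  0.55  2.18 -0.64  0.11  2.54] 0.1086
(446.5, 245.5) 30 [ 0.52  0.55  2.18 -0.64  0.11  2.54] 0.1936
(526.7, 14.5) 0 [0.01 0.6  1.94 0.   0.6  1.86] 0.0
(526.7, 14.5) 15 [ 0.06  0.56  2.1  -0.36  0.25  2.25] 0.0
(526.7, 14.5) 20 [ 0.07  0.56  2.14 -0.65  0.16  2.54] 0.0218
(526.7, 14.5) 25 [ 0.05  0.56  2.15 -0.67  0.11  2.54] 0.0904
(526.7, 14.5) 30 [ 0.05  0.56  2.15 -0.68  0.11  2.54] 0.1756
(461.5, -249.3) 0 [-0.52  0.6   1.95  0.    0.6   1.58] 0.0
(461.5, -249.3) 15 [-0.52  0.56  2.11 -0.01  0.21  1.59] 0.0
(461.5, -249.3) 20 [-0.52  0.56  2.15 -0.03  0.11  1.61] 0.0245
(461.5, -249.3) 25 [-0.47  0.56  2.16 -0.92  0.11  2.54] 0.0816
(461.5, -249.3) 30 [-0.47  0.56  2.16 -0.92  0.11  2.54] 0.1671
(601, -118.5) 0 180 [-0.14  1.38  0.75 -0.27  2.56  1.35] 0.0
(601, -118.5) 0 150 [-0.32  1.37  0.78  0.37  2.53  1.88] 0.0
(601, -118.5) 0 210 [ 0.02  1.31  0.93 -0.72  2.33  1.02] 0.0
(6
[... 1397 characters left out ...]
3] 0.0
(615.5, -337) 0 150 [-0.52  1.5   0.37  0.02  2.69  1.59] 0.1544
(615.5, -337) 0 210 [-0.22  1.36  0.81 -1.03  2.22  0.78] 0.0
(615.5, -337) 15 180 [-0.37  1.38  0.56 -0.55  2.41  1.04] 0.0
(615.5, -337) 15 150 [-0.52  1.44  0.42  0.01  2.59  1.58] 0.0
(615.5, -337) 15 210 [-0.23  1.23  0.9  -0.84  2.05  0.86] 0.0
(615.5, -337) 20 180 [-0.37  1.33  0.62 -0.49  2.33  1.09] 0.0
(615.5, -337) 20 150 [-0.52  1.39  0.49  0.01  2.49  1.58] 0.0
(615.5, -337) 20 210 [-0.24  1.19  0.94 -0.78  1.98  0.88] 0.0
(615.5, -337) 30 180 [-0.38  1.22  0.74 -0.4   2.16  1.15] 0.0
(615.5, -337) 30 150 [-0.52  1.27  0.63  0.    2.28  1.58] 0.0
(615.5, -337) 30 210 [-0.25  1.1   1.01 -0.68  1.84  0.9 ] 0.0
```

Run:
```python
from plan import *
pod_grasp((461.5,-249.3),-30,15,90,-12)
pod_grasp((461.5,-249.3),-30,15,0,-12)
```

```text
t 1.2 gp [ 397.6 -235.7  157.8] w 86.8 F [-0.1  0.1  0.1] j [-0.57  0.22  2.32  0.06  0.16  1.46]
  delta cm [ 1.43 -2.03  3.49] rv [ 0.011 -0.189  0.011] rows>= 1.27
t 1.2 gp [ 397.6 -235.7  157.8] w 86.8 F [-0.1  0.1  0.1] j [-0.57  0.22  2.32  0.06  0.16  1.46]
  delta cm [-0.26 -2.14 12.33] rv [ 0.011 -0.189  0.011] rows>= 2.5
```

Emit:
servo_tool(series=[[8.7,[0.9,-1.4,2.0],[0.01,-0.13,0.01]],[8.7,[1.4,-2.0,3.5],[0.01,-0.19,0.01]],[8.7,[1.4,-2.0,3.5],[0.01,-0.19,0.01]]])

```text
time_s: 1.5
tcp_pos: [432.6, -232.9, 137.8]
tool_rot: [0.958, -0.255, 0.126, 0.034]
force: [0.4, -0.0, 0.1]
width: 86.6
```

Run:
```python
from plan import *
pod_grasp((461.5,-249.3),-30,15,0,-12)
t=grab("top","2");s=grab("side","2")
crop(s,320,60,430,200,5,"pics/c5.png")
```

```text
t 1.5 gp [ 433.9 -233.7  132. ] w 86.6 F [ 0.4 -0.   0.1] j [-0.52  0.33  2.16 -0.01  0.39  1.58]
  delta cm [-0.35 -0.03  8.91] rv [ 0.    -0.001  0.003] rows>= 1.78
```

View pics/c5.png

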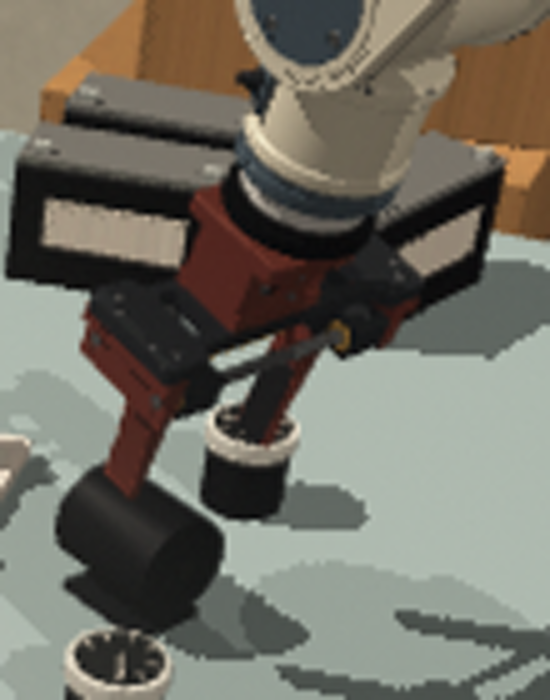

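Pods' jaws straddle as planned; descending.

Emit:
servo_tool(series=[[8.7,[-0.1,0,2.5],[0,0,0]],[8.7,[-0.2,0,5],[0,0,0]],[8.7,[-0.3,0,7],[0,0,0]],[8.7,[-0.35,0,8.4],[0,0,0]],[8.7,[-0.35,0,8.9],[0,0,0]]])

```text
time_s: 2.1
tcp_pos: [444.4, -241.4, 49.5]
tool_rot: [0.958, -0.256, 0.124, 0.034]
force: [0.2, 0.6, 0.4]
width: 87.0
```

Emit:
servo_tool(series=[[6.8,[0,0,0],[0,0,0]],[6.0,[0,0,0],[0,0,0]],[5.5,[0,0,0],[0,0,0]],[5.5,[0,0,0],[0,0,0]]])

```text
time_s: 2.5
tcp_pos: [444.5, -241.6, 50.4]
tool_rot: [0.958, -0.256, 0.125, 0.034]
force: [-2.9, -0.9, 5.0]
width: 62.5
```

Run:
```python
from plan import *
pod_grasp((461.5,-249.3),-30,15,0,-12)
t=grab("top","3");s=grab("side","3")
crop(s,320,60,430,200,5,"pics/c6.png")
```

```text
t 2.5 gp [ 445.9 -242.4   44.6] w 62.5 F [-2.9 -0.9  5. ] j [-0.52  0.54  2.15 -0.01  0.19  1.58]
  delta cm [ 0.49 -0.18  0.09] rv [0.001 0.002 0.001] rows>= 0.11
```

View pics/c6.png

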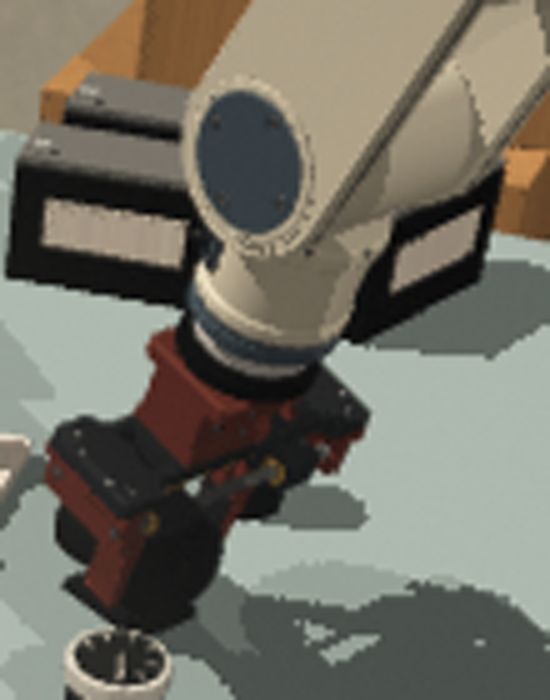

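```bash
cat >> plan.py <<'E'
def held(gp,phi,alpha,pitch=90):
    """pod heading phi, mouth pitched down by pitch deg"""
    p=np.radians(phi);a=np.radians(alpha-pitch)
    d=np.array([np.sin(a)*np.cos(p),np.sin(a)*np.sin(p),-np.cos(a)]); y=[np.sin(p),-np.cos(p),0]
    return plan(gp,frame(d,y))
E
python3 - <<'E'
from plan import *
held([446,-242,165],-30,15,0)
held([520,-270,190],-15,15,45)
held([615.5,-337,160],4,15,90)
E
```

```text
t 2.6 gp [ 445.8 -242.4   44.5] w 62.5 F [-3.3 -0.8  8.3] j [-0.52  0.54  2.15 -0.01  0.19  1.58]
  delta cm [  3.09  -0.03 -11.64] rv [0.001 0.002 0.001] rows>= 2.41
t 2.6 gp [ 445.8 -242.4   44.5] w 62.5 F [-3.3 -0.8  8.3] j [-0.52  0.54  2.15 -0.01  0.19  1.58]
  delta cm [ 11.7   -1.37 -11.88] rv [-0.034 -0.779 -0.266] rows>= 5.53
t 2.6 gp [ 445.8 -242.4   44.5] w 62.5 F [-3.3 -0.8  8.3] j [-0.52  0.54  2.15 -0.01  0.19  1.58]
  delta cm [22.25 -0.59 -5.59] rv [-0.328 -1.518 -0.569] rows>= 11.1
```

Emit:
servo_tool(series=[[5.5,[0.3,0,-1.0],[0,0,0]],[5.5,[0.9,0,-3.5],[0,0,0]],[5.5,[1.8,0,-6.8],[0,0,0]],[5.5,[2.6,0,-10],[0,0,0]],[5.5,[3.1,0,-11.7],[0,0,0]]])

```text
time_s: 3.1
tcp_pos: [445.2, -241.7, 174.7]
tool_rot: [0.958, -0.256, 0.127, 0.035]
force: [-0.7, -1.0, -0.9]
width: 62.6
```

Run:
```python
from plan import *
held([520,-270,200],-15,15,45)
```

```text
t 3.1 gp [ 446.6 -242.5  168.9] w 62.6 F [-0.7 -1.  -0.9] j [-0.52  0.28  2.1  -0.    0.5   1.58]
  delta cm [ 8.7  -1.35 -0.82] rv [-0.033 -0.782 -0.266] rows>= 5.55
```

Emit:
servo_tool(series=[[5.5,[1.5,-0.2,-0.6],[0,-0.12,-0.04]],[5.5,[3.2,-0.5,-0.8],[-0.01,-0.26,-0.09]],[5.5,[4.8,-0.8,-0.8],[-0.02,-0.4,-0.14]],[5.5,[6.5,-1.1,-0.8],[-0.02,-0.54,-0.18]],[5.5,[8.0,-1.3,-0.8],[-0.03,-0.67,-0.23]]])

```text
time_s: 3.6
tcp_pos: [518.1, -268.4, 205.3]
tool_rot: [0.968, -0.145, -0.204, -0.023]
force: [0.8, -0.3, -1.8]
width: 62.5
```

Run:
```python
from plan import *
held([615.5,-337,165],4,15,90)
```

```text
t 3.6 gp [ 515.7 -267.7  199.8] w 62.5 F [ 0.8 -0.3 -1.8] j [-0.46  0.6   1.5  -0.08  1.45  1.43]
  delta cm [12.43  3.49 -1.18] rv [-0.276 -0.882 -0.255] rows>= 6.44
```

Emit:
servo_tool(series=[[5.5,[1.9,0.5,-0.2],[-0.04,-0.13,-0.04]],[5.5,[3.8,1.1,-0.4],[-0.08,-0.27,-0.08]],[5.5,[5.7,1.6,-0.6],[-0.13,-0.4,-0.12]],[5.5,[7.6,2.1,-0.8],[-0.17,-0.54,-0.16]],[5.5,[9.5,2.7,-0.9],[-0.21,-0.67,-0.2]]])

```text
time_s: 4.1
tcp_pos: [598.2, -320.9, 176.5]
tool_rot: [0.853, -0.011, -0.522, 0.01]
force: [-0.0, -0.8, -1.6]
width: 62.5
```

Run:
```python
from plan import *
held([615.5,-337,165],4,15,90)
```

```text
t 4.1 gp [ 592.8 -320.9  173.8] w 62.5 F [-0.  -0.8 -1.6] j [-0.37  1.09  0.9  -0.41  2.18  1.18]
  delta cm [ 1.98  1.53 -1.6 ] rv [-0.062 -0.21  -0.055] rows>= 1.51
```

Emit:
servo_tool(series=[[5.5,[1.2,0.9,-1.0],[-0.04,-0.12,-0.03]],[5.5,[2.0,1.5,-1.6],[-0.06,-0.21,-0.055]],[5.5,[2.0,1.5,-1.6],[-0.06,-0.21,-0.055]],[5.5,[2.0,1.5,-1.6],[-0.06,-0.21,-0.055]]])

```text
time_s: 4.5
tcp_pos: [621.2, -335.9, 165.6]
tool_rot: [0.793, 0.027, -0.608, 0.02]
force: [-0.1, 0.1, -0.8]
width: 62.0
```

Run:
```python
from plan import *
held([615.5,-337,165],4,15,90)
t=grab("top","4");s=grab("side","4")
for x in(s,t): x["frame"]=np.clip(x["frame"].astype(float)*1.7,0,255).astype(np.uint8)
crop(s,260,60,400,200,5,"pics/c7.png");crop(t,290,140,430,300,4,"pics/c8.png")
w=cloud(s)
# pod points around peg3
m=(np.hypot(w[...,0]-615,w[...,1]+337)<60)&(w[...,2]>100)
P=w[m]; print(P.min(0),P.max(0))
```

```text
t 4.5 gp [ 615.4 -336.3  164. ] w 62.0 F [-0.1  0.1 -0.8] j [-0.35  1.24  0.73 -0.6   2.37  1.  ]
  delta cm [-0.09  0.07 -0.03] rv [-0.003 -0.     0.   ] rows>= 0.02
[ 569.883 -377.622  110.654] [ 668.644 -285.072  192.599]
```

View pics/c7.png

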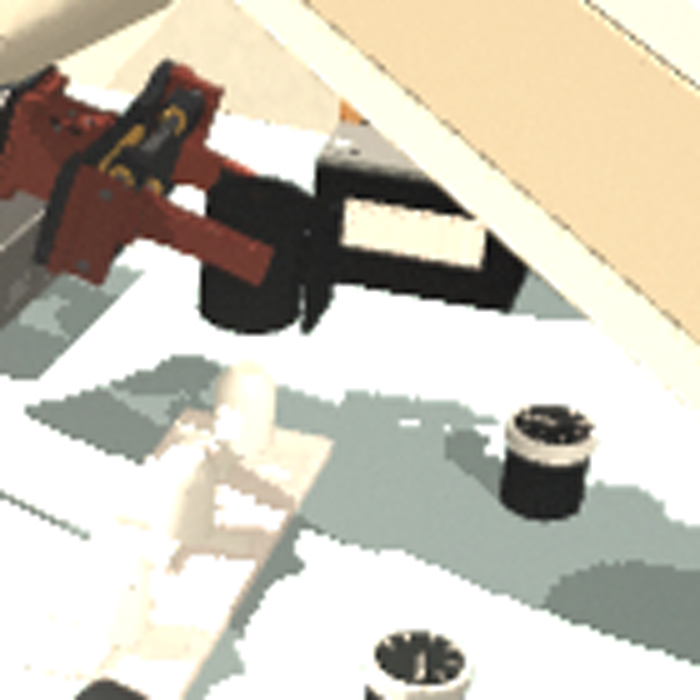

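View pics/c8.png

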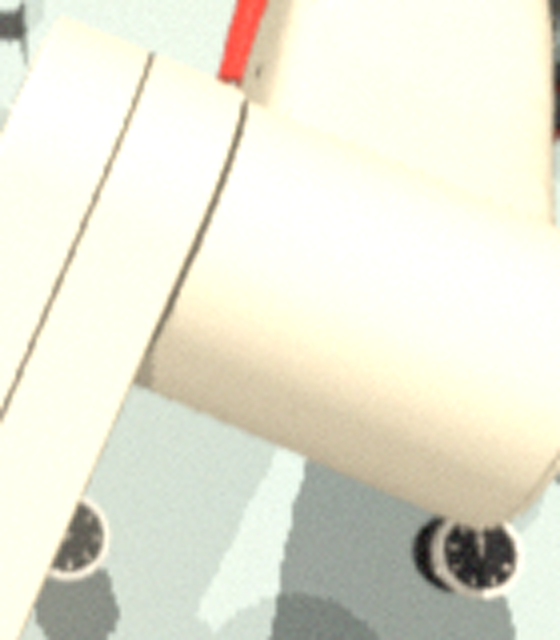

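```bash
cat >> meas.py <<'E'
from scipy.optimize import least_squares
def cup(s,c,z0,z1,gray=70,rad=50):
    """fit vertical-ish cylinder r=31 to dark points seen in side view; returns axis pt at mid z and tilt"""
    w=cloud(s); f=s["frame"].astype(int)
    m=(f.max(-1)<gray)&((f.max(-1)-f.min(-1))<25)&(np.hypot(w[...,0]-c[0],w[...,1]-c[1])<rad)&(w[...,2]>z0)&(w[...,2]<z1)
    P=w[m]; zm=(z0+z1)/2
    v=s["origin"][:2]-np.array(c);v/=np.linalg.norm(v)
    def f(q):
        ax=q[:2]+np.outer(P[:,2]-zm,q[2:4]); return np.hypot(*(P[:,:2]-ax).T)-31
    r=least_squares(f,[c[0],c[1],0,0],loss="soft_l1",f_scale=2)
    return r.x[:2],np.degrees(r.x[2:4]),len(P),np.median(np.abs(f(r.x))),P
E
python3 - <<'E'
from meas import *
s=load("side","4")
a=cup(s,(613,-338),113,183); print(a[:4]); P=a[4]; print(np.percentile(P[:,2],[0,1,99,100]))
E
```

```text
(array([ 613.2, -337. ]), array([-6.2, -2. ]), 456, np.float64(3.3335100871614127))
[113.  114.7 182.4 182.7]
```

Run:
```python
from meas import *
s=load("side","4")
w=cloud(s); f=s["frame"].astype(int)
m=(f.max(-1)<60)&(np.hypot(w[...,0]-614,w[...,1]+337)<34)&(w[...,2]>108)&(w[...,2]<190)
P=w[m]
for zz in range(110,190,10):
    q=P[(P[:,2]>=zz)&(P[:,2]<zz+10)]
    if len(q)<8: continue
    r=least_squares(lambda c:np.hypot(*(q[:,:2]-c).T)-31,[614,-337],loss="soft_l1"); print(zz,len(q),r.x,np.abs(r.fun).mean())
```

```text
110 43 [ 617.9 -337.5] 1.5951198437129288
120 51 [ 617.3 -336.4] 1.3710970563124003
130 52 [ 617.6 -336.7] 1.2732489627047545
140 49 [ 616.3 -336.6] 1.2346077706929703
150 21 [ 615.9 -338.3] 1.6984174033595365
160 24 [ 616.3 -337.8] 1.7606806494663605
170 40 [ 617.4 -336.2] 1.2961430741298063
180 171 [ 614.9 -339.5] 9.132535335651179
```

Run:
```python
from plan import *
held([614.5,-337,79],4,15,90)
held([614.5,-337,73],4,15,90)
```

```text
t 4.6 gp [ 615.8 -336.9  167. ] w 62.3 F [-0.4 -0.3 -0. ] j [-0.35  1.23  0.73 -0.6   2.37  1.  ]
  delta cm [ 8.46 -0.01  2.43] rv [-0.003 -0.004 -0.002] rows>= 1.76
t 4.6 gp [ 615.8 -336.9  167. ] w 62.3 F [-0.4 -0.3 -0. ] j [-0.35  1.23  0.73 -0.6   2.37  1.  ]
  delta cm [ 9.04 -0.01  2.59] rv [-0.003 -0.004 -0.002] rows>= 1.88
```

Emit:
servo_tool(series=[[5.5,[1.0,0,0.3],[0,0,0]],[5.5,[3.0,0,0.9],[0,0,0]],[5.5,[5.0,0,1.4],[0,0,0]],[5.5,[7,0,2.0],[0,0,0]],[5.5,[8.3,0,2.4],[0,0,0]]])

```text
time_s: 5.1
tcp_pos: [619.0, -336.3, 78.4]
tool_rot: [0.793, 0.027, -0.608, 0.02]
force: [-0.0, -0.0, -1.5]
width: 62.1
```

Run:
```python
from plan import *
held([614.5,-337,74],4,15,90)
s=grab("side","5")
s["frame"]=np.clip(s["frame"].astype(float)*1.7,0,255).astype(np.uint8)
crop(s,260,60,400,200,5,"pics/c9.png")
```

```text
t 5.1 gp [ 613.2 -336.7   76.8] w 62.1 F [-0.  -0.  -1.5] j [-0.35  1.35  0.69 -0.56  2.31  1.05]
  delta cm [ 0.3   0.04 -0.05] rv [-0.003 -0.     0.   ] rows>= 0.06
```

View pics/c9.png

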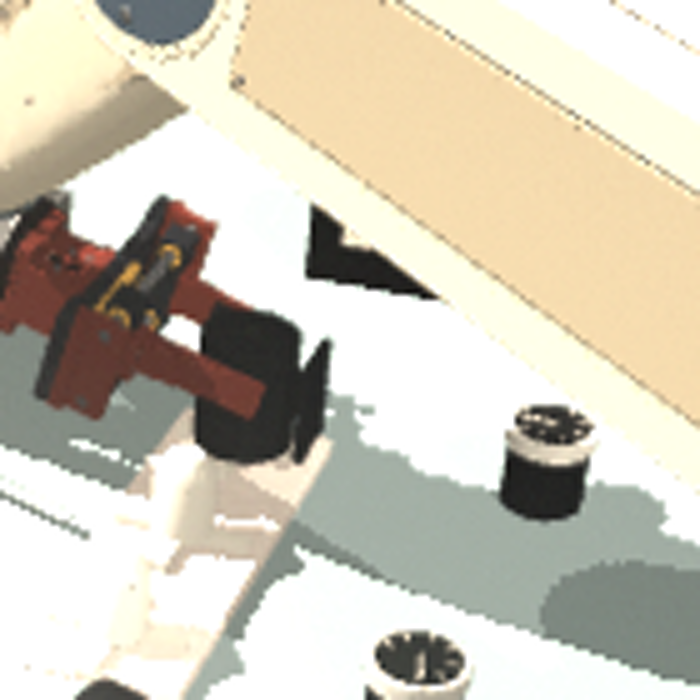

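Emit:
servo_tool(series=[[5.5,[0.1,0,0],[0,0,0]],[5.5,[0.2,0,0],[0,0,0]],[5.5,[0.3,0,0],[0,0,0]],[5.5,[0.35,0,0],[0,0,0]]])

```text
time_s: 5.55
tcp_pos: [619.3, -336.0, 76.1]
tool_rot: [0.791, 0.026, -0.611, 0.02]
force: [-5.9, 1.7, 11.7]
width: 62.6
```

Emit:
servo_tool(series=[[5.5,[0,0,0],[0,0,0]]])

```text
time_s: 5.65
tcp_pos: [619.5, -336.1, 77.1]
tool_rot: [0.791, 0.025, -0.611, 0.02]
force: [-0.3, 0.7, -1.3]
width: 62.5
```

Emit:
servo_tool(series=[[5.5,[0.12,0,0],[0,0,0]],[6.4,[0.15,0,0],[0,0,0]],[6.9,[0.15,0,0],[0,0,0]],[7.4,[0.15,0,0],[0,0,0]],[7.6,[0.15,0,0],[0,0,0]]])

```text
time_s: 6.15
tcp_pos: [619.8, -336.1, 75.5]
tool_rot: [0.791, 0.025, -0.611, 0.02]
force: [1.1, -0.2, -0.3]
width: 75.8
```

Run:
```python
from plan import *
held([614.5,-337,74],4,15,90)
s=grab("side","6")
s["frame"]=np.clip(s["frame"].astype(float)*1.7,0,255).astype(np.uint8)
crop(s,280,100,360,180,8,"pics/c10.png")
```

```text
t 6.15 gp [ 614.  -336.4   74. ] w 75.8 F [ 1.1 -0.2 -0.3] j [-0.35  1.35  0.68 -0.56  2.32  1.05]
  delta cm [ 0.01  0.06 -0.04] rv [-0.006  0.005 -0.002] rows>= 0.05
```

View pics/c10.png

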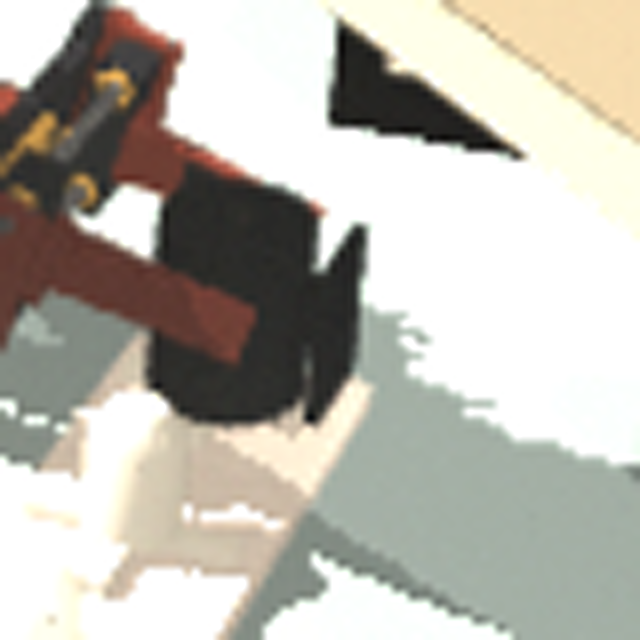

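Emit:
servo_tool(series=[[7.6,[-1.0,0,-0.5],[0,0,0]],[7.6,[-3.0,0,-1.5],[0,0,0]],[7.6,[-5.5,0,-2.5],[0,0,0]],[7.6,[-8.5,0,-3.5],[0,0,0]],[7.6,[-12,0,-4],[0,0,0]]])

```text
time_s: 6.7
tcp_pos: [628.9, -335.3, 205.2]
tool_rot: [0.792, 0.025, -0.61, 0.02]
force: [1.0, 0.5, -0.2]
width: 76.0
```

Run:
```python
from plan import *
np.set_printoptions(precision=1,suppress=True)
s=grab("side","7")
held([560,-150,220],-10,15,45)
w=cloud(s); f=s["frame"].astype(int)
m=(f.max(-1)<60)&(np.hypot(w[...,0]-614,w[...,1]+337)<34)&(w[...,2]>15)&(w[...,2]<105)
from scipy.optimize import least_squares
P=w[m];print(P[:,2].min(),P[:,2].max())
for zz in range(15,95,10):
    q=P[(P[:,2]>=zz)&(P[:,2]<zz+10)]
    if len(q)<8: continue
    r=least_squares(lambda c:np.hypot(*(q[:,:2]-c).T)-31,[614,-337],loss="soft_l1"); print(zz,len(q),r.x,np.abs(r.fun).mean())
q=P[P[:,2]>89]; print("top",len(q),np.median(q[:,2]))
crop(s,260,60,400,200,5,"pics/c11.png")
```

```text
t 6.75 gp [ 624.2 -336.3  211. ] w 76.5 F [-0.2 -0.   5.2] j [-0.3  1.2  0.7 -0.6  2.4  1. ]
  delta cm [ -2.8 -18.9   5. ] rv [0.2 0.8 0.1] rows>= 5.47
19.383530373632084 99.56712845290542
15 13 [ 617.4 -337.8] 1.5304395363801417
25 48 [ 616.2 -336.6] 1.167708034089196
35 49 [ 616.2 -337. ] 1.5425890545467835
45 53 [ 615.7 -337.1] 1.659097514614729
55 51 [ 616.4 -337.1] 1.3606970568150143
65 49 [ 615.7 -337.1] 1.3113186036465927
75 50 [ 616.  -336.5] 1.2529200596116075
85 103 [ 616.1 -337.7] 5.829724384805638
top 168 94.9640039991105
```

View pics/c11.png

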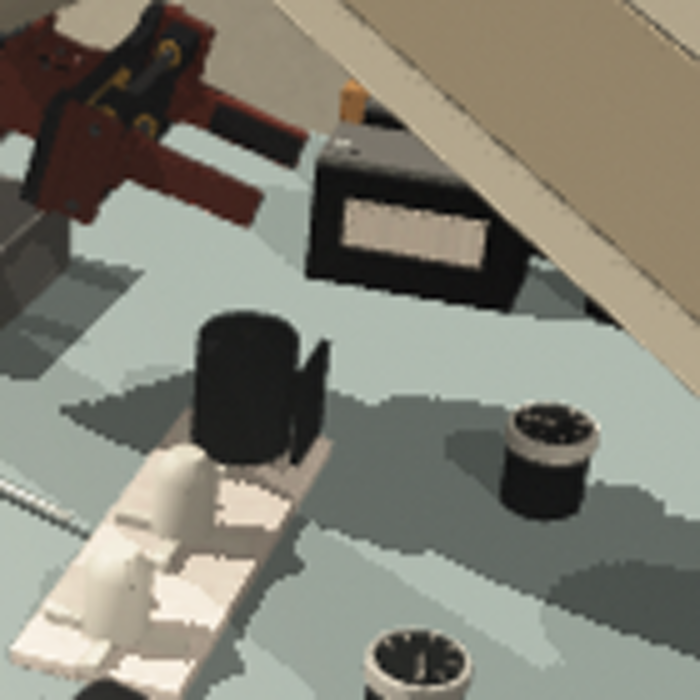

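Run:
```python
from plan import *
pod_grasp((526.7,14.5),-16,12,110,-15)
```

```text
t 6.75 gp [ 624.2 -336.3  211. ] w 76.5 F [-0.2 -0.   5.2] j [-0.35  1.2   0.7  -0.63  2.42  0.96]
  delta cm [  1.93 -36.97  12.74] rv [0.202 1.498 0.319] rows>= 10.37
```

Emit:
servo_tool(series=[[8.7,[0.0,-3.5,0.5],[0.02,0.14,0.03]],[8.7,[0.0,-7.2,1.5],[0.04,0.28,0.06]],[8.7,[0.2,-11.0,3],[0.06,0.42,0.09]],[8.7,[0.4,-15,4.5],[0.08,0.56,0.12]],[8.7,[0.7,-19,6],[0.1,0.7,0.15]]])

```text
time_s: 7.25
tcp_pos: [562.8, -148.9, 192.1]
tool_rot: [0.955, -0.06, -0.29, 0.018]
force: [0.4, -0.5, 0.5]
width: 87.2
```

Run:
```python
from plan import *
pod_grasp((526.7,14.5),-16,12,110,-15)
```

```text
t 7.25 gp [ 559.5 -148.9  187.2] w 87.2 F [ 0.4 -0.5  0.5] j [-0.22  0.69  1.42 -0.12  1.61  1.51]
  delta cm [ -6.39 -16.75   6.9 ] rv [0.103 0.787 0.163] rows>= 5.44
```

Emit:
servo_tool(series=[[8.7,[-1.2,-3.1,1.2],[0.02,0.14,0.03]],[8.7,[-2.4,-6.2,2.5],[0.04,0.29,0.06]],[8.7,[-3.6,-9.5,4],[0.06,0.44,0.09]],[8.7,[-4.8,-12.8,5.2],[0.08,0.58,0.12]],[8.7,[-5.9,-15.5,6.4],[0.09,0.72,0.15]]])

```text
time_s: 7.75
tcp_pos: [495.5, 13.5, 164.1]
tool_rot: [0.988, -0.132, 0.074, 0.016]
force: [-0.3, 1.0, 0.1]
width: 86.8
```

Run:
```python
from plan import *
pod_grasp((526.7,14.5),-16,12,110,-15)
t=grab("top","8");s=grab("side","8")
w=cloud(s); ww=cloud(t)
from meas import blobs,gauges
gauges(s,[(429,381),(651,5),(430,-121),(435,-387)])
for c in [(446.5,245.5),(526.7,14.5)]:
    P=blobs(w,63,85,c,60); print(c,len(P),P.mean(0),cv2.minAreaRect(P[:,:2].astype(np.float32)))
```

```text
t 7.75 gp [496.4  13.2 158.2] w 86.8 F [-0.3  1.   0.1] j [ 0.04  0.31  2.06 -0.1   0.63  1.95]
  delta cm [-1.   -0.98  0.41] rv [0.01  0.058 0.015] rows>= 0.41
gauge (429.6, 381.7) r 28.9 mean [427.7 384.7] z 54.62240889290473
gauge (652.6, 6.2) r 29.8 mean [649.2   9.7] z 54.55258611330089
gauge (430.2, -120.5) r 29.3 mean [ 429.7 -116.7] z 54.762930589033886
gauge (437.0, -386.1) r 31.3 mean [ 434.4 -381.7] z 54.409260914420315
(446.5, 245.5) 710 [444.9 254.5  72. ] ((446.84857177734375, 249.40582275390625), (75.45675659179688, 51.7731819152832), 8.460559844970703)
(526.7, 14.5) 429 [526.   24.   71.7] ((528.0498046875, 18.364212036132812), (51.729148864746094, 76.74759674072266), 73.63912200927734)
```

View pics/side8.png

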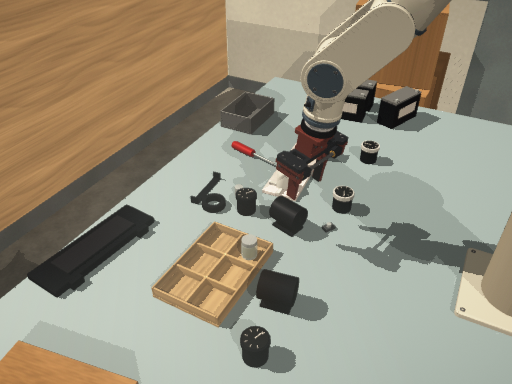

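Run:
```python
from plan import *
pod_grasp((527.0,15.5),-16,12,80,-15)
pod_grasp((527.0,15.5),-16,12,0,-15)
```

```text
t 7.85 gp [488.9  14.4 155.2] w 87.1 F [-1.2 -0.1  0.6] j [ 0.04  0.31  2.07 -0.1   0.63  1.94]
  delta cm [ 0.   -1.19  3.22] rv [0.013 0.069 0.02 ] rows>= 0.69
t 7.85 gp [488.9  14.4 155.2] w 87.1 F [-1.2 -0.1  0.6] j [ 0.04  0.31  2.07 -0.1   0.63  1.94]
  delta cm [ 0.55 -1.29 11.2 ] rv [0.013 0.069 0.02 ] rows>= 2.26
```

Emit:
servo_tool(series=[[8.7,[0,-0.8,1.5],[0.01,0.05,0.02]],[8.7,[0,-1.2,3.2],[0.01,0.07,0.02]],[8.7,[0.2,-1.2,5.5],[0.01,0.07,0.02]],[8.7,[0.4,-1.3,8.5],[0.01,0.07,0.02]],[8.7,[0.5,-1.3,10.7],[0.01,0.07,0.02]]])

```text
time_s: 8.35
tcp_pos: [512.6, 20.4, 56.6]
tool_rot: [0.985, -0.138, 0.106, 0.016]
force: [0.0, 0.6, -0.1]
width: 86.9
```

Run:
```python
from plan import *
grab("top")
pod_grasp((527.0,15.5),-16,12,0,-15)
```

```text
t 8.4 gp [512.6  19.7  48.2] w 87.2 F [-0.9  0.1 -3.3] j [ 0.06  0.54  2.1  -0.24  0.31  2.12]
  delta cm [-0.07  0.01  0.31] rv [ 0.004 -0.001  0.001] rows>= 0.06
```

Emit:
servo_tool(series=[[8.0,[-0.1,0,0.3],[0,0,0]],[6.8,[-0.1,0,0.3],[0,0,0]],[6.2,[-0.1,0,0.3],[0,0,0]],[5.5,[-0.1,0,0.3],[0,0,0]],[5.5,[-0.1,0,0.3],[0,0,0]]])

```text
time_s: 8.9
tcp_pos: [511.8, 20.1, 52.3]
tool_rot: [0.985, -0.138, 0.105, 0.016]
force: [-2.5, -1.2, 8.5]
width: 62.4
```

Run:
```python
from plan import *
st=arm.sense(); R0=R.from_quat(st["tool_rot"]); g=st["tcp_pos"]+R0.apply([0,0,6]); print(st["width"])
p=np.radians(-16); d=g[:2]-[527,15.5]; print("along",d@[np.cos(p),np.sin(p)],"lat",d@[-np.sin(p),np.cos(p)],g)
held([g[0],g[1],165],-16,12,0)
```

```text
62.38303761149962
along -14.611034729655351 lat 0.2188291177365227 [513.015  19.738  46.396]
t 8.9 gp [513.   19.7  46.4] w 62.4 F [-2.5 -1.2  8.5] j [ 0.06  0.55  2.1  -0.24  0.31  2.13]
  delta cm [  2.5    0.04 -11.59] rv [ 0.003 -0.003  0.001] rows>= 2.37
```

Emit:
servo_tool(series=[[5.5,[0.2,0,-0.8],[0,0,0]],[5.5,[0.7,0,-3.2],[0,0,0]],[5.5,[1.4,0,-6.8],[0,0,0]],[5.5,[2.2,0,-10.2],[0,0,0]],[5.5,[2.7,0,-12.5],[0,0,0]]])

```text
time_s: 9.4
tcp_pos: [512.5, 20.8, 183.2]
tool_rot: [0.985, -0.138, 0.106, 0.016]
force: [0.2, -0.3, -1.8]
width: 62.3
```

Run:
```python
from plan import *
held([565,-110,200],-6,12,45)
```

```text
t 9.4 gp [513.7  20.4 177.4] w 62.3 F [ 0.2 -0.3 -1.8] j [ 0.06  0.29  2.05 -0.13  0.61  2.  ]
  delta cm [ 9.22 11.08 -0.19] rv [-0.03  -0.789 -0.176] rows>= 5.43
```

Emit:
servo_tool(series=[[5.5,[1.7,2.0,-0.5],[-0.01,-0.14,-0.03]],[5.5,[3.4,4.1,-0.5],[-0.01,-0.28,-0.06]],[5.5,[5.1,6.2,-0.4],[-0.02,-0.43,-0.1]],[5.5,[6.8,8.3,-0.3],[-0.02,-0.58,-0.13]],[5.5,[8.5,10.2,-0.2],[-0.03,-0.72,-0.16]]])

```text
time_s: 9.9
tcp_pos: [564.7, -101.3, 205.6]
tool_rot: [0.966, -0.058, -0.251, -0.012]
force: [0.3, 0.8, -1.0]
width: 62.2
```

Run:
```python
from plan import *
held([608.5,-227.5,165],4,12,90)
```

```text
t 9.9 gp [ 561.8 -101.   200.4] w 62.2 F [ 0.3  0.8 -1. ] j [-0.18  0.63  1.47 -0.04  1.55  1.52]
  delta cm [ 7.57 11.87  0.38] rv [-0.153 -0.85  -0.121] rows>= 5.85
```

Emit:
servo_tool(series=[[5.5,[1.2,2.0,-0.5],[-0.02,-0.14,-0.02]],[5.5,[2.4,4.1,-0.6],[-0.05,-0.28,-0.04]],[5.5,[3.7,6.2,-0.6],[-0.08,-0.43,-0.06]],[5.5,[5.0,8.2,-0.4],[-0.1,-0.57,-0.08]],[5.5,[6.3,10.2,-0.1],[-0.13,-0.72,-0.1]]])

```text
time_s: 10.4
tcp_pos: [608.7, -210.1, 177.4]
tool_rot: [0.817, 0.013, -0.577, 0.017]
force: [-0.0, -1.0, -1.0]
width: 62.2
```

Run:
```python
from plan import *
held([608.5,-227.5,165],4,12,90)
```

```text
t 10.4 gp [ 603.1 -210.4  175.4] w 62.2 F [-0. -1. -1.] j [-0.24  1.11  0.94 -0.35  2.28  1.25]
  delta cm [ 1.24  1.7  -0.09] rv [-0.025 -0.131 -0.02 ] rows>= 0.91
```

Emit:
servo_tool(series=[[5.5,[0.9,1.2,-0.1],[-0.02,-0.1,-0.02]],[5.5,[1.2,1.7,-0.1],[-0.025,-0.13,-0.02]],[5.5,[1.2,1.7,-0.1],[-0.025,-0.13,-0.02]],[5.5,[1.2,1.7,-0.1],[-0.025,-0.13,-0.02]]])

```text
time_s: 10.8
tcp_pos: [614.6, -226.7, 168.0]
tool_rot: [0.778, 0.027, -0.627, 0.022]
force: [0.7, -0.1, -0.6]
width: 62.1
```

```bash
cat >> meas.py <<'E'
def cupz(s,c,z0,z1):
    w=cloud(s); f=s["frame"].astype(int)
    m=(f.max(-1)<60)&(np.hypot(w[...,0]-c[0],w[...,1]-c[1])<36)&(w[...,2]>z0)&(w[...,2]<z1)
    P=w[m]; print("z",P[:,2].min(),P[:,2].max())
    for zz in np.arange(z0,z1,10):
        q=P[(P[:,2]>=zz)&(P[:,2]<zz+10)]
        if len(q)<12: continue
        r=least_squares(lambda c:np.hypot(*(q[:,:2]-c).T)-31,c,loss="soft_l1"); print(zz,len(q),r.x,np.abs(r.fun).mean().round(1))
E
python3 - <<'E'
from plan import *
from meas import cupz
s=grab("side","9")
held([608.5,-227.5,165],4,12,90)
held([608.5,-227.5,75],4,12,90)
cupz(s,(607,-227),105,185)
crop(s,230,60,370,200,5,"pics/c12.png")
E
```

```text
t 10.85 gp [ 609.  -227.1  167.5] w 62.2 F [-0.2  1.2 -1.2] j [-0.2  1.2  0.9 -0.5  2.4  1.2]
  delta cm [0.2 0.  0.1] rv [ 0. -0. -0.] rows>= 0.05
t 10.85 gp [ 609.  -227.1  167.5] w 62.2 F [-0.2  1.2 -1.2] j [-0.2  1.2  0.9 -0.5  2.4  1.2]
  delta cm [9. 0. 2.] rv [ 0. -0. -0.] rows>= 1.85
z 115.8451826967937 184.88978412026188
115 61 [ 609.1 -227.4] 1.2
125 67 [ 609.1 -227. ] 1.3
135 65 [ 608.7 -226.8] 1.3
145 45 [ 608.6 -226. ] 1.5
155 25 [ 609.2 -225. ] 1.7
165 30 [ 608.6 -226.5] 1.4
175 69 [ 608.6 -226.2] 1.5
```

View pics/c12.png

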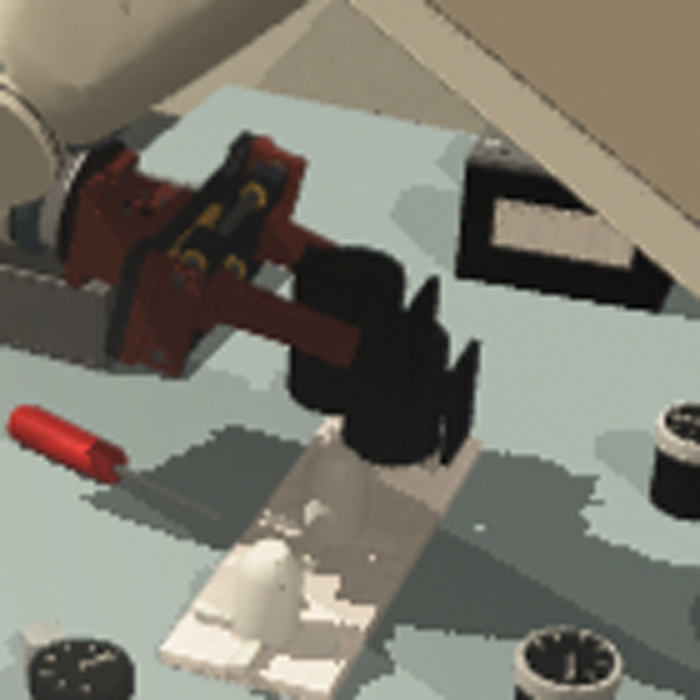

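Emit:
servo_tool(series=[[5.5,[1.0,0,0.2],[0,0,0]],[5.5,[3.0,0,0.6],[0,0,0]],[5.5,[5.0,0,1.1],[0,0,0]],[5.5,[7.2,0,1.5],[0,0,0]],[5.5,[8.8,0,1.9],[0,0,0]]])

```text
time_s: 11.35
tcp_pos: [614.0, -226.4, 75.4]
tool_rot: [0.778, 0.027, -0.628, 0.022]
force: [-0.3, 0.0, -1.5]
width: 62.3
```

Emit:
servo_tool(series=[[5.5,[0.1,0,0],[0,0,0]],[5.5,[0.2,0,0],[0,0,0]],[5.5,[0.2,0,0],[0,0,0]]])

```text
time_s: 11.65
tcp_pos: [614.0, -226.4, 73.3]
tool_rot: [0.777, 0.027, -0.629, 0.022]
force: [-2.4, -1.0, 3.3]
width: 62.0
```

Emit:
servo_tool(series=[[5.5,[0.1,0,0],[0,0,0]],[6.4,[0.1,0,0],[0,0,0]],[6.9,[0.1,0,0],[0,0,0]],[7.4,[0.1,0,0],[0,0,0]],[7.6,[0.1,0,0],[0,0,0]]])

```text
time_s: 12.15
tcp_pos: [614.2, -226.3, 71.9]
tool_rot: [0.777, 0.027, -0.629, 0.022]
force: [0.9, 0.5, -1.2]
width: 75.5
```

Emit:
servo_tool(series=[[7.6,[-1.0,0,-0.5],[0,0,0]],[7.6,[-3.0,0,-1.5],[0,0,0]],[7.6,[-5.5,0,-2.5],[0,0,0]],[7.6,[-8.5,0,-3.5],[0,0,0]],[7.6,[-12,0,-4],[0,0,0]]])

```text
time_s: 12.65
tcp_pos: [629.2, -225.0, 201.0]
tool_rot: [0.777, 0.027, -0.628, 0.022]
force: [0.3, -0.0, -0.0]
width: 76.0
```

Run:
```python
from plan import *
from meas import cupz,gauges,blobs
s=grab("side","10");t=grab("top","10")
cupz(s,(608.5,-227),15,105)
gauges(s,[(429,381),(651,5),(430,-121),(435,-387)])
w=cloud(s)
P=blobs(w,63,85,(446.5,245.5),60); print(len(P),P.mean(0),cv2.minAreaRect(P[:,:2].astype(np.float32)))
pod_grasp((446.8,246),9,12,110,-15)
crop(s,230,60,370,200,5,"pics/c13.png")
```

```text
z 19.480624507398602 99.48367413573044
15 19 [ 608.  -227.2] 1.1
25 59 [ 608.2 -227.1] 1.6
35 55 [ 608.  -226.5] 1.3
45 58 [ 607.4 -226.4] 1.4
55 60 [ 607.8 -226.8] 1.4
65 63 [ 608.  -226.2] 1.6
75 63 [ 607.7 -226.8] 1.3
85 124 [ 608.6 -227.2] 6.2
95 123 [ 597.1 -225.2] 9.8
gauge (428.4, 381.7) r 28.9 mean [427.7 384.7] z 54.6403579254968
gauge (649.5, 5.2) r 32.1 mean [649.4   9.7] z 54.72041627516012
gauge (431.0, -119.5) r 29.6 mean [ 429.6 -116.2] z 54.637673875579594
gauge (438.0, -384.5) r 32.8 mean [ 434.6 -382.1] z 54.53321821551401
704 [445.1 254.3  72. ] ((446.6455993652344, 250.7904052734375), (75.75790405273438, 53.30865478515625), 8.864723205566406)
t 12.75 gp [ 624.9 -226.   204.8] w 75.8 F [-0.2  0.1  1.5] j [-0.2  1.2  0.8 -0.5  2.4  1.1]
  delta cm [  0.3 -48.   19.5] rv [-0.   1.6 -0.1] rows>= 10.49
```

View pics/c13.png

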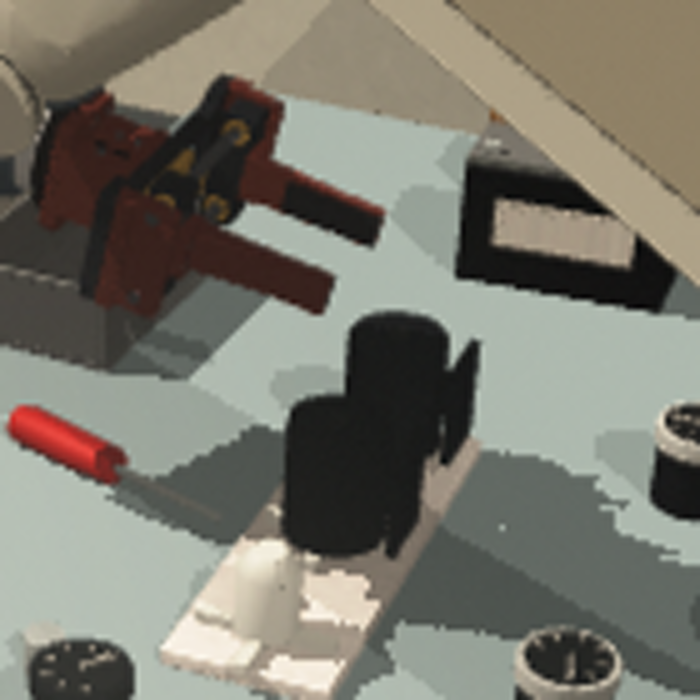

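Emit:
servo_tool(series=[[8.7,[-0.5,-4.5,0.5],[0,0.14,-0.01]],[8.7,[-1,-9.1,2],[0,0.29,-0.02]],[8.7,[-1,-13.8,4],[0,0.43,-0.03]],[8.7,[-1,-18.5,6],[0,0.58,-0.04]],[8.7,[-1,-23,8],[0,0.72,-0.05]]])

```text
time_s: 13.25
tcp_pos: [535.6, -1.0, 199.6]
tool_rot: [0.951, 0.051, -0.306, -0.003]
force: [0.8, 0.4, -0.7]
width: 86.9
```

Run:
```python
from plan import *
pod_grasp((446.7,246.5),9,12,110,-15)
```

```text
t 13.25 gp [532.1  -1.2 194.7] w 86.9 F [ 0.8  0.4 -0.7] j [-0.01  0.65  1.51 -0.03  1.61  1.46]
  delta cm [ -5.52 -25.08  10.14] rv [-0.05   0.829 -0.054] rows>= 5.58
```

Emit:
servo_tool(series=[[8.7,[-1,-4.5,1.6],[-0.01,0.14,-0.01]],[8.7,[-2,-9,3.4],[-0.02,0.29,-0.02]],[8.7,[-3,-13.5,5.2],[-0.03,0.44,-0.03]],[8.7,[-4,-18,7],[-0.04,0.59,-0.04]],[8.7,[-4.9,-22.3,9],[-0.05,0.73,-0.05]]])

```text
time_s: 13.75
tcp_pos: [422.5, 215.7, 165.7]
tool_rot: [0.995, 0.078, 0.06, -0.007]
force: [0.5, 0.0, -0.2]
width: 87.1
```

Run:
```python
from plan import *
pod_grasp((446.7,246.5),9,12,80,-15)
pod_grasp((446.7,246.5),9,12,0,-15)
```

```text
t 13.75 gp [423.3 215.8 159.7] w 87.1 F [ 0.5  0.  -0.2] j [ 0.47  0.29  2.09 -0.05  0.65  1.92]
  delta cm [-0.86 -2.65  3.59] rv [-0.005  0.088 -0.002] rows>= 0.91
t 13.75 gp [423.3 215.8 159.7] w 87.1 F [ 0.5  0.  -0.2] j [ 0.47  0.29  2.09 -0.05  0.65  1.92]
  delta cm [-0.16 -2.61 11.56] rv [-0.005  0.088 -0.002] rows>= 2.37
```

Emit:
servo_tool(series=[[8.7,[-0.6,-2.0,2.0],[0,0.07,0]],[8.7,[-0.9,-2.6,3.6],[0,0.09,0]],[8.7,[-0.9,-2.6,3.6],[0,0.09,0]]])

```text
time_s: 14.05
tcp_pos: [412.2, 241.4, 128.8]
tool_rot: [0.991, 0.079, 0.104, -0.01]
force: [-0.1, 0.9, -0.1]
width: 87.1
```

Run:
```python
from plan import *
from meas import blobs
s=grab("side","11")
w=cloud(s)
P=blobs(w,63,85,(446.5,245.5),55); print(len(P),P.mean(0),cv2.minAreaRect(P[:,:2].astype(np.float32)))
pod_grasp((446.7,246.5),9,12,0,-15)
crop(s,210,180,350,320,5,"pics/c14.png")
```

```text
516 [452.9 257.   71.4] ((446.6304016113281, 249.5604705810547), (75.40069580078125, 51.3172721862793), 7.576595783233643)
t 14.1 gp [414.7 241.5 123.7] w 86.8 F [ 0.4  0.4 -0.2] j [ 0.6  0.3  2.1 -0.2  0.5  2.1]
  delta cm [0.1 0.  8.1] rv [-0. -0.  0.] rows>= 1.61
```

View pics/c14.png

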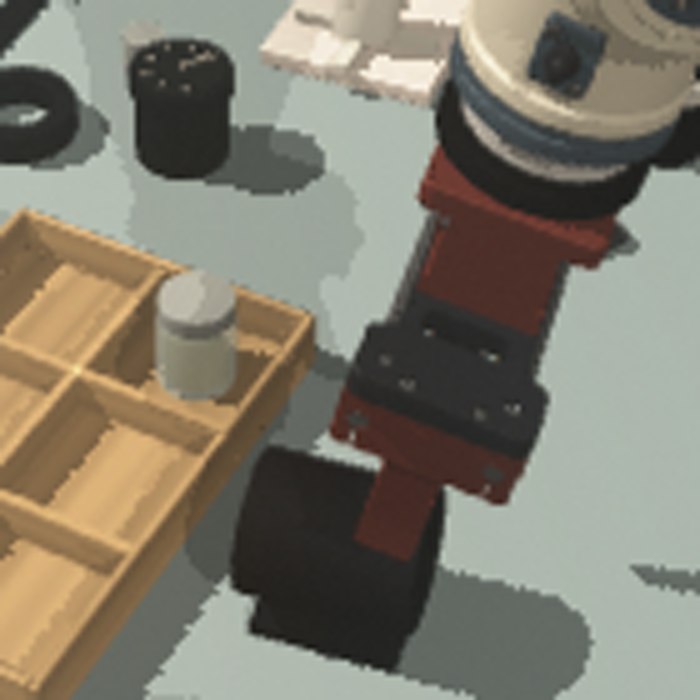

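Emit:
servo_tool(series=[[8.7,[0,0,2],[0,0,0]],[8.7,[0.1,0,4.5],[0,0,0]],[8.7,[0.1,0,6.5],[0,0,0]],[8.7,[0.1,0,7.8],[0,0,0]],[8.7,[0.1,0,8.1],[0,0,0]]])

```text
time_s: 14.6
tcp_pos: [432.7, 243.8, 50.4]
tool_rot: [0.991, 0.078, 0.105, -0.01]
force: [1.3, -0.0, 0.3]
width: 86.7
```

Emit:
servo_tool(series=[[7.5,[0,0,0],[0,0,0]],[6.6,[0,0,0],[0,0,0]],[6.0,[0,0,0],[0,0,0]],[5.5,[0,0,0],[0,0,0]],[5.5,[0,0,0],[0,0,0]]])

```text
time_s: 15.1
tcp_pos: [433.3, 244.0, 51.3]
tool_rot: [0.991, 0.078, 0.105, -0.01]
force: [0.6, -3.1, 6.8]
width: 62.2
```

Run:
```python
from plan import *
st=arm.sense(); R0=R.from_quat(st["tool_rot"]); g=st["tcp_pos"]+R0.apply([0,0,6]); print(st["width"])
p=np.radians(9); d=g[:2]-[446.7,246.5]; print("along",d@[np.cos(p),np.sin(p)],"lat",d@[-np.sin(p),np.cos(p)],g)
held([g[0],g[1],180],9,12,0)
```

```text
62.1826171660011
along -12.395909185373565 lat -0.39096495011154403 [434.518 244.175  45.469]
t 15.1 gp [434.5 244.2  45.5] w 62.2 F [ 0.6 -3.1  6.8] j [ 0.53  0.54  2.13 -0.26  0.28  2.19]
  delta cm [  2.84  -0.06 -13.15] rv [-0.004 -0.003 -0.001] rows>= 2.69
```

Emit:
servo_tool(series=[[5.5,[0.2,0,-0.8],[0,0,0]],[5.5,[0.7,0,-3.2],[0,0,0]],[5.5,[1.4,0,-6.8],[0,0,0]],[5.5,[2.2,0,-10.5],[0,0,0]],[5.5,[2.8,0,-13.2],[0,0,0]]])

```text
time_s: 15.6
tcp_pos: [432.7, 243.6, 188.8]
tool_rot: [0.991, 0.078, 0.106, -0.011]
force: [0.3, 1.6, -2.7]
width: 62.3
```

Run:
```python
from plan import *
held([530,60,200],7,12,45)
```

```text
t 15.6 gp [434.  243.8 182.9] w 62.3 F [ 0.3  1.6 -2.7] j [ 0.53  0.25  2.08 -0.13  0.61  2.04]
  delta cm [ 7.26 19.66 -0.2 ] rv [ 0.001 -0.789  0.037] rows>= 5.3
```

Emit:
servo_tool(series=[[5.5,[1.3,3.5,-0.5],[0,-0.14,0.01]],[5.5,[2.6,7.2,-0.6],[0,-0.28,0.01]],[5.5,[3.9,11,-0.6],[0,-0.43,0.02]],[5.5,[5.3,14.7,-0.4],[0,-0.58,0.03]],[5.5,[6.7,18.3,-0.2],[0,-0.72,0.03]]])

```text
time_s: 16.1
tcp_pos: [526.8, 71.8, 205.6]
tool_rot: [0.966, 0.062, -0.252, 0.015]
force: [0.2, 1.6, -2.6]
width: 62.2
```

Run:
```python
from plan import *
held([601.5,-118,165],4,12,90)
```

```text
t 16.1 gp [523.9  71.4 200.4] w 62.2 F [ 0.2  1.6 -2.6] j [ 0.11  0.58  1.57 -0.    1.5   1.56]
  delta cm [ 6.75 19.82  0.67] rv [ 0.046 -0.851  0.038] rows>= 5.73
```

Emit:
servo_tool(series=[[5.5,[1.1,3.3,-0.5],[0,-0.14,0]],[5.5,[2.2,6.7,-0.7],[0.01,-0.28,0.01]],[5.5,[3.4,10.2,-0.6],[0.02,-0.43,0.02]],[5.5,[4.6,13.8,-0.3],[0.03,-0.58,0.02]],[5.5,[5.7,17.2,0.1],[0.04,-0.72,0.03]]])

```text
time_s: 16.6
tcp_pos: [598.7, -93.4, 176.6]
tool_rot: [0.815, 0.034, -0.578, 0.02]
force: [1.2, -0.1, -2.6]
width: 62.2
```

Run:
```python
from plan import *
held([601.5,-118,165],4,12,90)
```

```text
t 16.6 gp [593.  -93.9 174.6] w 62.2 F [ 1.2 -0.1 -2.6] j [-0.1   1.06  1.04 -0.21  2.25  1.37]
  delta cm [ 1.18  2.48 -0.3 ] rv [ 0.006 -0.127  0.009] rows>= 0.86
```

Emit:
servo_tool(series=[[5.5,[0.8,1.7,-0.3],[0,-0.09,0.01]],[5.5,[1.2,2.5,-0.3],[0,-0.13,0.01]],[5.5,[1.2,2.5,-0.3],[0,-0.13,0.01]],[5.5,[1.2,2.5,-0.3],[0,-0.13,0.01]]])

```text
time_s: 17.0
tcp_pos: [607.4, -117.3, 166.0]
tool_rot: [0.776, 0.029, -0.63, 0.024]
force: [-0.4, 0.1, -1.3]
width: 61.9
```

Run:
```python
from plan import *
from meas import cupz
s=grab("side","12")
np.set_printoptions(precision=2,suppress=True)
held([601.2,-118,74],4,12,90)
cupz(s,(602,-118),105,185)
crop(s,210,70,350,210,5,"pics/c15.png")
```

```text
t 17.05 gp [ 601.8 -117.5  165.7] w 62.3 F [-0.5  0.3 -1. ] j [-0.12  1.15  0.96 -0.28  2.37  1.33]
  delta cm [8.96 0.03 1.96] rv [ 0.01  0.   -0.  ] rows>= 1.83
z 116.86200925347953 184.95083398303075
115 54 [ 602.02 -117.29] 1.4
125 73 [ 602.66 -117.01] 1.2
135 69 [ 602.37 -117.39] 1.0
145 37 [ 602.57 -117.28] 1.2
155 30 [ 600.74 -118.9 ] 1.7
165 41 [ 602.37 -117.44] 1.6
175 80 [ 602.19 -117.03] 1.3
```

View pics/c15.png

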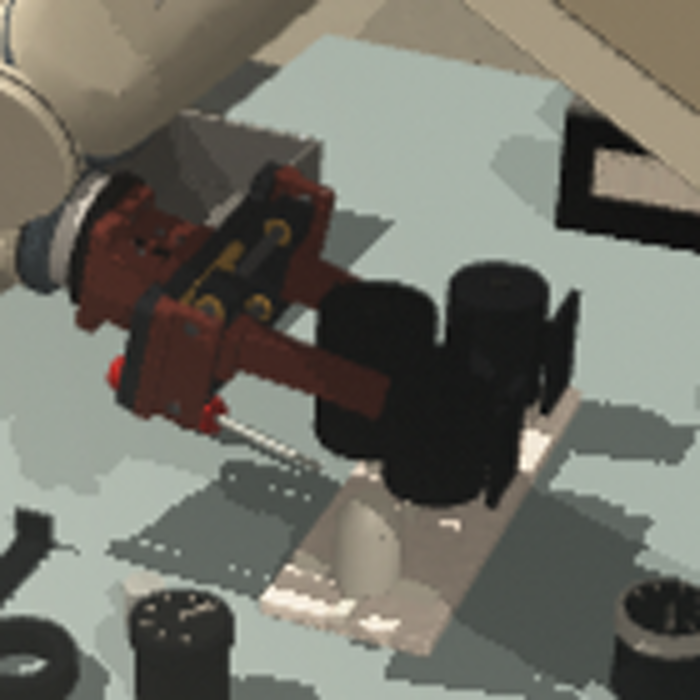

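Run:
```python
from plan import *
held([601.2,-118,166],-6,12,90)
from meas import blobs
s=load("side","10");w=cloud(s)
P=blobs(w,15,35,(690,-45),40);print(P.mean(0) if len(P) else 0,P.max(0) if len(P) else 0)
```

```text
t 17.05 gp [ 601.8 -117.5  165.7] w 62.3 F [-0.5  0.3 -1. ] j [-0.12  1.15  0.96 -0.28  2.37  1.33]
  delta cm [-0.04  0.15  0.06] rv [0.177 0.    0.036] rows>= 1.21
[703.6 -43.1  27.3] [712.9 -31.7  31.6]
```

Emit:
servo_tool(series=[[5.5,[0,0.1,0],[0.1,0,0.02]],[5.5,[0,0.1,0],[0.18,0,0.04]],[5.5,[0,0.1,0],[0.18,0,0.04]],[5.5,[0,0.1,0],[0.18,0,0.04]]])

```text
time_s: 17.45
tcp_pos: [607.9, -117.8, 168.3]
tool_rot: [0.777, -0.042, -0.628, -0.032]
force: [0.2, -0.1, -1.3]
width: 62.3
```

Run:
```python
from plan import *
grab("top")
held([601.2,-118,75],-6,12,90)
```

```text
t 17.5 gp [ 602.1 -116.8  166.8] w 62.4 F [ 0.2  0.5 -1.1] j [-0.18  1.16  0.94 -0.11  2.4   1.48]
  delta cm [8.96 0.1  2.  ] rv [-0.    -0.002 -0.003] rows>= 1.84
```

Emit:
servo_tool(series=[[5.5,[1.0,0,0.2],[0,0,0]],[5.5,[3.0,0.1,0.6],[0,0,0]],[5.5,[5.0,0.1,1.1],[0,0,0]],[5.5,[7.2,0.1,1.6],[0,0,0]],[5.5,[8.9,0.1,2.0],[0,0,0]]])

```text
time_s: 18.0
tcp_pos: [605.7, -118.2, 73.2]
tool_rot: [0.776, -0.042, -0.629, -0.032]
force: [0.5, -0.6, -1.3]
width: 62.7
```

Emit:
servo_tool(series=[[5.5,[0.15,0,0],[0,0,0]],[5.5,[0.3,0,0],[0,0,0]],[5.5,[0.4,0,0],[0,0,0]],[5.5,[0.4,0,0],[0,0,0]]])

```text
time_s: 18.4
tcp_pos: [605.9, -118.2, 70.4]
tool_rot: [0.774, -0.042, -0.631, -0.032]
force: [-4.0, 0.4, 8.3]
width: 62.3
```

Emit:
servo_tool(series=[[5.5,[0.05,0,0],[0,0,0]],[6.4,[0.05,0,0],[0,0,0]],[6.9,[0.05,0,0],[0,0,0]],[7.4,[0.05,0,0],[0,0,0]],[7.6,[0.05,0,0],[0,0,0]]])

```text
time_s: 18.9
tcp_pos: [606.0, -118.1, 69.5]
tool_rot: [0.774, -0.042, -0.632, -0.032]
force: [0.1, -0.1, 0.1]
width: 75.6
```

Emit:
servo_tool(series=[[7.6,[-1.0,0,-0.3],[0,0,0]],[7.6,[-3.0,0,-0.8],[0,0,0]],[7.6,[-5.5,0,-1.5],[0,0,0]],[7.6,[-8.5,0,-2.5],[0,0,0]],[7.6,[-12,0,-3],[0,0,0]]])

```text
time_s: 19.4
tcp_pos: [611.7, -118.4, 195.6]
tool_rot: [0.774, -0.042, -0.631, -0.032]
force: [0.8, -0.5, -0.5]
width: 75.9
```

Run:
```python
from plan import *
from meas import cupz,gauges
np.set_printoptions(precision=1,suppress=True)
s=grab("side","13");t=grab("top","13")
for c in [(601,-118),(608.5,-227),(616,-337)]: cupz(s,c,15,105)
gauges(s,[(429,381),(651,5),(430,-121),(435,-387)])
```

```text
z 20.842159173711934 99.77212390627733
15 12 [ 600.3 -118. ] 1.2
25 56 [ 601.  -117.2] 1.5
35 59 [ 600.4 -117. ] 1.4
45 62 [ 600.7 -117.2] 1.1
55 60 [ 599.8 -117.1] 1.1
65 60 [ 600.3 -117.2] 1.3
75 62 [ 600.5 -117.1] 1.2
85 147 [ 601.2 -117.3] 5.7
95 153 [ 590.8 -114.4] 10.3
z 23.614094052170685 99.14971901212903
25 17 [ 607.6 -225.4] 1.1
35 28 [ 608.4 -226. ] 1.2
45 32 [ 608.1 -226.4] 1.2
55 52 [ 607.5 -226.3] 1.5
65 65 [ 607.9 -226.4] 1.5
75 57 [ 607.9 -226.3] 1.3
85 125 [ 608.4 -226.4] 5.9
95 124 [ 619.6 -227.1] 10.3
z 24.3880282482869 100.17770013042468
35 16 [ 616.2 -336.7] 1.3
45 24 [ 615.7 -338. ] 1.7
55 34 [ 616.3 -336.7] 2.0
65 61 [ 616.1 -336.3] 1.5
75 57 [ 615.8 -336.2] 1.4
85 97 [ 616.2 -336.5] 6.0
95 94 [ 626.6 -343.3] 10.2
gauge (428.1, 381.8) r 29.2 mean [427.8 384.7] z 54.556740734605114
gauge (651.8, 6.2) r 29.6 mean [649.4   9.7] z 54.64278894548556
gauge (431.1, -121.6) r 29.2 mean [ 429.9 -116.7] z 54.47628560774422
gauge (434.6, -387.5) r 30.3 mean [ 434.5 -381.9] z 54.70404849419788
```

View pics/side13.png

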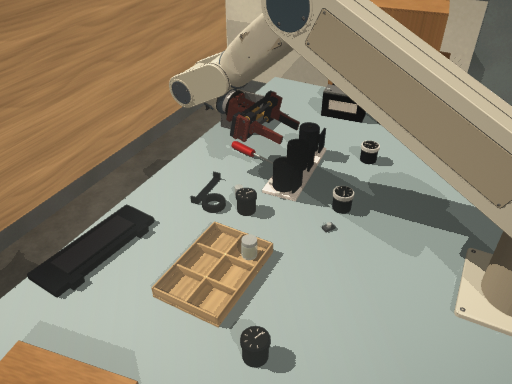

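```bash
cat >> plan.py <<'E'
def dn(x,y,z,az=-46): return plan([x,y,z],down(az))
E
python3 - <<'E'
from plan import *
dn(651.5,5.3,140)
E
```

```text
t 19.5 gp [ 607.5 -118.1  199.1] w 75.9 F [ 0.4  0.4 -0.2] j [-0.18  1.13  0.93 -0.11  2.44  1.47]
  delta cm [  5.79 -12.75  -1.31] rv [-0.588  1.268 -0.734] rows>= 10.6
```

Emit:
servo_tool(series=[[7.6,[-1.5,-1.2,-1],[-0.05,0.12,-0.07]],[7.6,[-2,-2.5,-1.5],[-0.11,0.24,-0.14]],[7.6,[-2,-3.8,-2],[-0.16,0.36,-0.21]],[7.6,[-2,-5.0,-2.5],[-0.22,0.48,-0.28]],[7.6,[-2,-6.3,-3],[-0.27,0.6,-0.34]]])

```text
time_s: 20.0
tcp_pos: [645.7, -57.6, 227.2]
tool_rot: [0.92, 0.165, -0.355, -0.018]
force: [-0.1, -0.2, 0.4]
width: 76.3
```

Run:
```python
from plan import *
dn(651.5,5.3,150)
```

```text
t 20.0 gp [641.7 -58.1 222.7] w 76.3 F [-0.1 -0.2  0.4] j [-0.05  0.83  1.13 -0.13  1.9   1.16]
  delta cm [ 7.01 -4.7   4.41] rv [-0.309  0.663 -0.394] rows>= 5.58
```

Emit:
servo_tool(series=[[7.6,[0.5,-1.0,0],[-0.06,0.12,-0.07]],[7.6,[1.8,-2,0.8],[-0.12,0.25,-0.15]],[7.6,[3.2,-2.8,2],[-0.17,0.37,-0.22]],[7.6,[4.6,-3.6,3.2],[-0.23,0.49,-0.29]],[7.6,[6.4,-4.3,4.2],[-0.28,0.61,-0.36]]])

```text
time_s: 20.5
tcp_pos: [650.0, 0.7, 162.5]
tool_rot: [0.934, 0.355, -0.035, -0.002]
force: [0.0, 0.3, -1.0]
width: 76.1
```

Run:
```python
from plan import *
dn(651.5,5.3,110)
```

```text
t 20.5 gp [649.6   0.6 156.5] w 76.1 F [ 0.   0.3 -1. ] j [-0.01  0.58  1.58 -0.02  1.04  0.85]
  delta cm [ 0.71 -0.11  4.62] rv [-0.03   0.063 -0.041] rows>= 0.93
```

Emit:
servo_tool(series=[[7.6,[0.5,-0.1,2.5],[-0.03,0.06,-0.04]],[7.6,[0.7,-0.1,4.6],[-0.03,0.063,-0.04]],[7.6,[0.7,-0.1,4.6],[-0.03,0.063,-0.04]],[7.6,[0.7,-0.1,4.6],[-0.03,0.063,-0.04]]])

```text
time_s: 20.9
tcp_pos: [651.7, 5.1, 117.0]
tool_rot: [0.927, 0.374, 0.0, -0.0]
force: [1.0, -0.1, 0.9]
width: 76.0
```

Run:
```python
from plan import *
from meas import gauges
s=grab("side","14")
dn(651.5,5.3,50)
gauges(s,[(429,381),(651,5),(430,-121),(435,-387)])
crop(s,190,120,310,240,5,"pics/c16.png")
```

```text
t 20.95 gp [652.4   5.1 111.5] w 76.3 F [-0.9  0.6 -0.2] j [-0.   0.6  1.6  0.   0.9  0.8]
  delta cm [-0.1 -0.1  6.2] rv [ 0. -0. -0.] rows>= 1.23
gauge (429.6, 381.2) r 29.2 mean [427.8 384.6] z 54.58937622678616
gauge (651.8, 5.7) r 30.1 mean [649.   13.3] z 54.57177950803032
gauge (429.4, -120.8) r 30.8 mean [ 430.  -116.4] z 54.591033755043895
gauge (433.6, -388.4) r 31.0 mean [ 434.7 -382.1] z 54.57000036836564
```

View pics/c16.png

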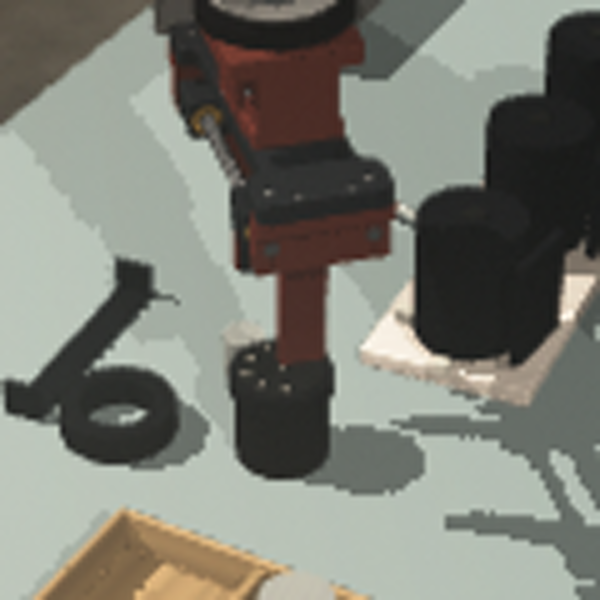

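Emit:
servo_tool(series=[[7.6,[0,0,2],[0,0,0]],[7.6,[-0.1,-0.1,4],[0,0,0]],[7.6,[-0.1,-0.1,5.5],[0,0,0]],[7.6,[-0.1,-0.1,6.2],[0,0,0]],[7.6,[-0.1,-0.1,6.2],[0,0,0]]])

```text
time_s: 21.45
tcp_pos: [651.0, 5.1, 54.9]
tool_rot: [0.927, 0.374, 0.0, -0.0]
force: [0.1, -0.2, -0.6]
width: 76.2
```

Emit:
servo_tool(series=[[6.8,[0,0,0],[0,0,0]],[6.0,[0,0,0],[0,0,0]],[5.4,[0,0,0],[0,0,0]],[5.0,[0,0,0],[0,0,0]],[5.0,[0,0,0],[0,0,0]]])

```text
time_s: 21.95
tcp_pos: [651.7, 5.0, 55.8]
tool_rot: [0.927, 0.374, 0.001, 0.0]
force: [0.7, -2.0, 6.0]
width: 55.0
```

Run:
```python
from plan import *
dn(651.5,5.3,120)
dn(644.5,235,150)
```

```text
t 21.95 gp [651.7   5.   49.8] w 55.0 F [ 0.7 -2.   6. ] j [-0.01  0.71  1.66  0.    0.78  0.79]
  delta cm [ 0.02 -0.03 -7.02] rv [ 0.001 -0.002 -0.001] rows>= 1.4
t 21.95 gp [651.7   5.   49.8] w 55.0 F [ 0.7 -2.   6. ] j [-0.01  0.71  1.66  0.    0.78  0.79]
  delta cm [ 15.46 -17.05 -10.02] rv [ 0.001 -0.002 -0.001] rows>= 5.02
```

Emit:
servo_tool(series=[[5.0,[0,0,-1.0],[0,0,0]],[5.0,[0,0,-3.5],[0,0,0]],[5.0,[0,0,-7],[0,0,0]],[5.0,[2,-2.2,-10],[0,0,0]],[5.0,[5,-5.5,-10],[0,0,0]]])

```text
time_s: 22.45
tcp_pos: [652.0, 78.4, 160.9]
tool_rot: [0.928, 0.373, 0.005, 0.001]
force: [0.9, 0.4, -1.6]
width: 55.0
```

Run:
```python
from plan import *
dn(644.5,235,150)
```

```text
t 22.45 gp [652.   78.4 154.9] w 55.0 F [ 0.9  0.4 -1.6] j [ 0.1   0.57  1.62 -0.    0.95  0.91]
  delta cm [ 10.29 -11.83   0.5 ] rv [ 0.006 -0.007 -0.004] rows>= 3.14
```

Emit:
servo_tool(series=[[5.0,[3.3,-3.7,0.1],[0,0,0]],[5.0,[6.5,-7.4,0.3],[0,0,0]],[5.0,[9,-10.3,0.5],[0,0,0]],[5.0,[10.3,-11.8,0.5],[0,0,0]],[5.0,[10.3,-11.8,0.5],[0,0,0]]])

```text
time_s: 22.95
tcp_pos: [644.2, 237.4, 156.0]
tool_rot: [0.927, 0.374, 0.004, 0.001]
force: [-0.0, 0.7, -0.5]
width: 55.3
```

Run:
```python
from plan import *
s=grab("side","15")
dn(644.5,235,62)
crop(s,140,190,300,330,5,"pics/c17.png")
```

```text
t 23.0 gp [644.4 235.5 149.9] w 55.2 F [-0.6 -0.5 -1.2] j [ 0.33  0.61  1.55 -0.    0.97  1.14]
  delta cm [-0.08 -0.01  8.79] rv [ 0.006 -0.007 -0.002] rows>= 1.76
```

View pics/c17.png

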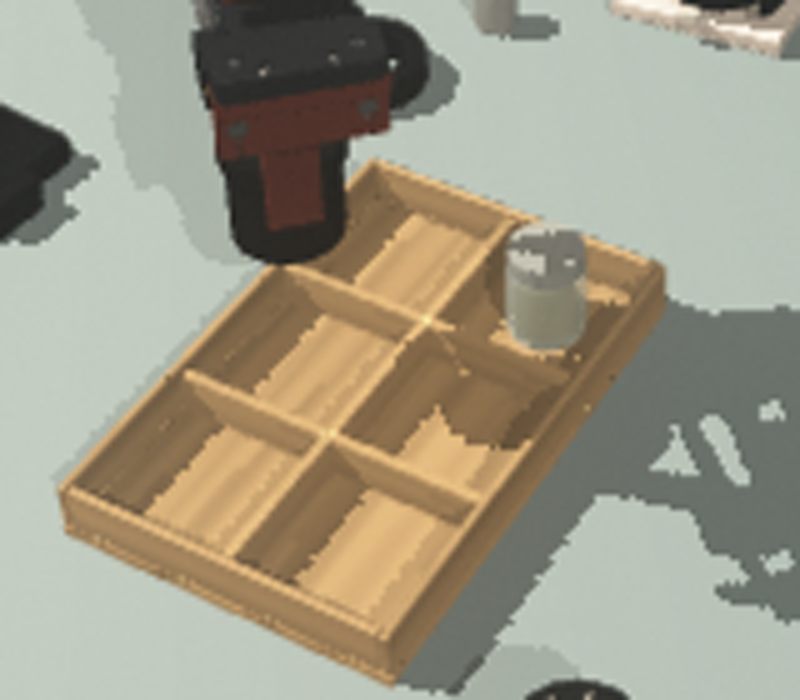

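Emit:
servo_tool(series=[[5.0,[0,0,2],[0,0,0]],[5.0,[-0.1,0,4.5],[0,0,0]],[5.0,[-0.1,0,6.8],[0,0,0]],[5.0,[-0.1,0,8.3],[0,0,0]],[5.0,[-0.1,0,8.8],[0,0,0]]])

```text
time_s: 23.5
tcp_pos: [643.7, 233.0, 66.2]
tool_rot: [0.928, 0.373, 0.003, 0.002]
force: [-0.4, -1.0, -1.2]
width: 55.2
```

Emit:
servo_tool(series=[[5.0,[0,0,0.2],[0,0,0]],[5.0,[0,0,0.4],[0,0,0]],[5.0,[0,0,0.6],[0,0,0]],[5.0,[0,0,0.6],[0,0,0]]])

```text
time_s: 23.9
tcp_pos: [644.3, 233.1, 61.0]
tool_rot: [0.928, 0.373, 0.003, 0.002]
force: [-0.6, -0.2, 0.2]
width: 55.4
```

Emit:
servo_tool(series=[[5.0,[0,0,0.1],[0,0,0]],[5.0,[0,0,0.15],[0,0,0]],[5.0,[0,0,0.15],[0,0,0]]])

```text
time_s: 24.2
tcp_pos: [644.6, 233.4, 60.9]
tool_rot: [0.928, 0.373, 0.004, 0.002]
force: [-2.3, -0.9, 7.3]
width: 55.5
```

Contact on the floor (7 N); releasing gently and rising.

Emit:
servo_tool(series=[[5.8,[0,0,0],[0,0,0]],[6.3,[0,0,0],[0,0,0]],[6.8,[0,0,0],[0,0,0]],[7.2,[0,0,0],[0,0,0]]])

```text
time_s: 24.6
tcp_pos: [644.6, 233.4, 60.8]
tool_rot: [0.928, 0.373, 0.004, 0.002]
force: [1.0, 0.9, -0.4]
width: 70.9
```

Emit:
servo_tool(series=[[7.2,[0,0,-1.5],[0,0,0]],[7.2,[0,0,-4.5],[0,0,0]],[7.6,[0,0,-8],[0,0,0]],[7.6,[0,0,-10],[0,0,0]]])

```text
time_s: 25.0
tcp_pos: [644.9, 233.9, 164.6]
tool_rot: [0.928, 0.373, 0.006, 0.002]
force: [-0.1, 0.0, 0.2]
width: 76.2
```

Run:
```python
from plan import *
from meas import gauges
s=grab("side","16")
dn(428.7,381.5,150)
gauges(s,[(429,381),(644.5,233.5),(430,-121),(435,-387)])
crop(s,140,190,300,370,4,"pics/c18.png")
```

```text
t 25.05 gp [646.4 234.4 161.6] w 75.7 F [1.4 0.5 2.7] j [ 0.3  0.6  1.5 -0.   1.   1.1]
  delta cm [ -5.5 -25.7   0.8] rv [ 0. -0. -0.] rows>= 5.26
gauge (429.1, 381.4) r 29.0 mean [427.6 384.8] z 54.60248152527208
gauge (643.8, 232.3) r 29.6 mean [641.4 238.1] z 59.678979121851796
gauge (430.5, -120.6) r 29.3 mean [ 429.9 -116.7] z 54.753561621539575
gauge (439.3, -388.1) r 32.1 mean [ 434.5 -382. ] z 54.57182189127536
```

View pics/c18.png

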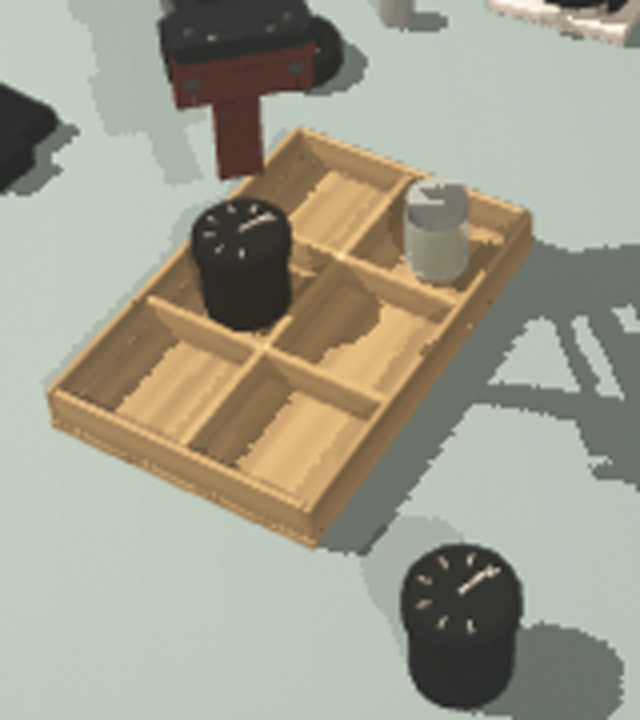

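Emit:
servo_tool(series=[[7.6,[-1,-4.9,0.2],[0,0,0]],[7.6,[-2.1,-9.8,0.4],[0,0,0]],[7.6,[-3.1,-14.6,0.6],[0,0,0]],[7.6,[-4.1,-19.3,0.8],[0,0,0]],[7.6,[-5.1,-23.8,1.5],[0,0,0]]])

```text
time_s: 25.55
tcp_pos: [443.7, 372.1, 150.6]
tool_rot: [0.928, 0.373, 0.009, 0.002]
force: [0.6, 0.8, 0.1]
width: 75.8
```

Run:
```python
from plan import *
dn(428.7,381.5,100)
```

```text
t 25.55 gp [443.8 372.1 144.6] w 75.8 F [0.6 0.8 0.1] j [ 0.68  0.48  1.81 -0.01  0.84  1.5 ]
  delta cm [-0.5  -1.76  4.43] rv [ 0.009 -0.015 -0.004] rows>= 0.96
```

Emit:
servo_tool(series=[[7.6,[-0.4,-1.4,2.0],[0.01,-0.015,0]],[7.6,[-0.5,-1.8,4.0],[0.01,-0.015,0]],[7.6,[-0.5,-1.8,4.4],[0.01,-0.015,0]],[7.6,[-0.5,-1.8,4.4],[0.01,-0.015,0]]])

```text
time_s: 25.95
tcp_pos: [428.5, 381.2, 105.5]
tool_rot: [0.928, 0.373, -0.001, 0.0]
force: [1.1, 0.0, 1.5]
width: 76.3
```

Run:
```python
from plan import *
s=grab("side","17")
dn(428.7,381.5,50)
crop(s,190,280,310,384,5,"pics/c19.png")
```

```text
t 26.0 gp [429.1 381.4 100.2] w 76.0 F [0.5 0.  0.3] j [0.71 0.55 1.83 0.   0.77 1.51]
  delta cm [-0.02 -0.04  5.02] rv [-0.001  0.001 -0.005] rows>= 1.0
```

View pics/c19.png

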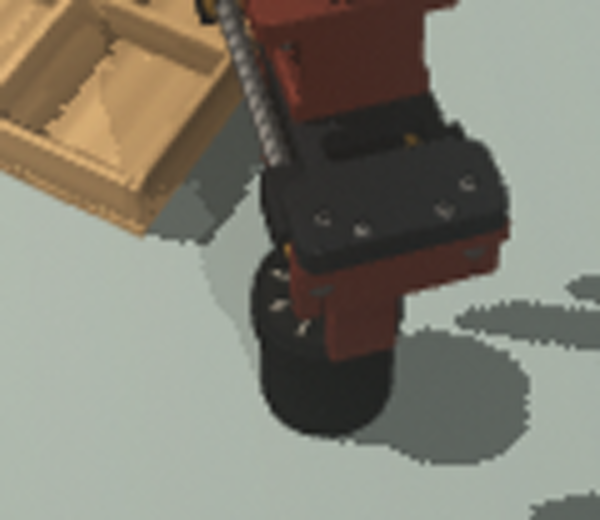

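Emit:
servo_tool(series=[[7.6,[0,0,1.5],[0,0,0]],[7.6,[0,0,3.2],[0,0,0]],[7.6,[0,0,4.6],[0,0,0]],[7.6,[0,0,5.0],[0,0,0]],[7.6,[0,0,5.0],[0,0,0]]])

```text
time_s: 26.5
tcp_pos: [428.9, 380.9, 55.4]
tool_rot: [0.928, 0.372, -0.001, 0.0]
force: [0.9, 0.0, 0.4]
width: 76.4
```

Emit:
servo_tool(series=[[6.8,[0,0,0],[0,0,0]],[6.0,[0,0,0],[0,0,0]],[5.4,[0,0,0],[0,0,0]],[5.0,[0,0,0],[0,0,0]],[5.0,[0,0,0],[0,0,0]]])

```text
time_s: 27.0
tcp_pos: [429.2, 381.2, 55.9]
tool_rot: [0.928, 0.372, -0.001, -0.0]
force: [-0.1, 0.8, 4.1]
width: 55.5
```

Run:
```python
from plan import *
dn(565.8,316.3,150)
```

```text
t 27.0 gp [429.2 381.2  49.9] w 55.5 F [-0.1  0.8  4.1] j [0.71 0.63 1.84 0.   0.68 1.51]
  delta cm [  5.37  14.12 -10.02] rv [-0.001  0.001 -0.005] rows>= 3.63
```

Emit:
servo_tool(series=[[5.0,[0,0,-1.0],[0,0,0]],[5.0,[0,0,-3.5],[0,0,0]],[5.0,[0.2,0.5,-7],[0,0,0]],[5.0,[1.5,4,-9.5],[0,0,0]],[5.0,[3,8,-10],[0,0,0]]])

```text
time_s: 27.5
tcp_pos: [507.6, 345.3, 159.9]
tool_rot: [0.928, 0.374, 0.002, -0.001]
force: [0.4, 1.1, -1.6]
width: 55.2
```

Run:
```python
from plan import *
dn(565.8,316.3,110)
```

```text
t 27.5 gp [507.7 345.3 153.9] w 55.2 F [ 0.4  1.1 -1.6] j [0.58 0.51 1.72 0.   0.91 1.38]
  delta cm [2.17 6.12 4.4 ] rv [ 0.    -0.004 -0.002] rows>= 1.57
```

Emit:
servo_tool(series=[[5.0,[1.2,3.4,1.5],[0,0,0]],[5.0,[2.0,5.6,3.3],[0,0,0]],[5.0,[2.2,6.1,4.4],[0,0,0]],[5.0,[2.2,6.1,4.4],[0,0,0]],[5.0,[2.2,6.1,4.4],[0,0,0]]])

```text
time_s: 28.0
tcp_pos: [564.7, 316.9, 115.8]
tool_rot: [0.928, 0.374, 0.001, -0.001]
force: [-0.1, 0.3, -1.5]
width: 55.2
```

Run:
```python
from plan import *
s=grab("side","18")
dn(565.8,316.3,58)
crop(s,140,190,300,330,5,"pics/c20.png")
```

```text
t 28.05 gp [564.9 317.3 110.3] w 55.1 F [-0.4  0.8 -1.4] j [0.49 0.62 1.65 0.   0.87 1.3 ]
  delta cm [-0.02  0.13  5.23] rv [-0.    -0.003 -0.001] rows>= 1.05
```

View pics/c20.png

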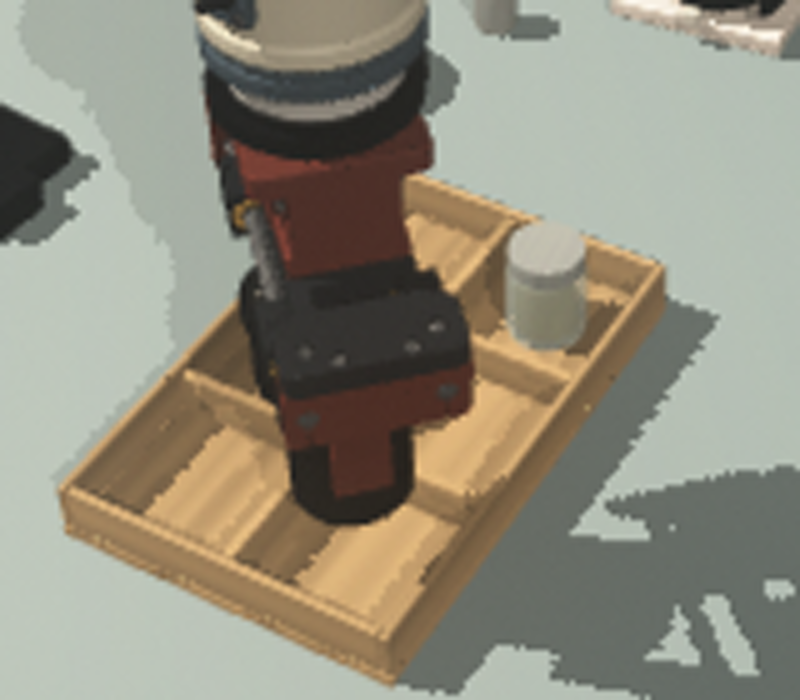

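Emit:
servo_tool(series=[[5.0,[0,0.1,1.5],[0,0,0]],[5.0,[0,0.1,3.2],[0,0,0]],[5.0,[0,0.1,4.6],[0,0,0]],[5.0,[0,0.1,5.1],[0,0,0]],[5.0,[0,0.1,5.2],[0,0,0]]])

```text
time_s: 28.55
tcp_pos: [564.8, 316.4, 62.7]
tool_rot: [0.927, 0.374, 0.0, -0.001]
force: [-0.7, 0.3, -1.6]
width: 55.5
```

Emit:
servo_tool(series=[[5.0,[0,0,0.15],[0,0,0]],[5.0,[0,0,0.3],[0,0,0]],[5.0,[0,0,0.35],[0,0,0]],[5.0,[0,0,0.35],[0,0,0]]])

```text
time_s: 28.95
tcp_pos: [565.3, 316.6, 60.9]
tool_rot: [0.927, 0.374, 0.001, -0.001]
force: [-4.4, -1.6, 7.6]
width: 55.2
```

Emit:
servo_tool(series=[[5.8,[0,0,0],[0,0,0]],[6.3,[0,0,0],[0,0,0]],[6.8,[0,0,0],[0,0,0]],[7.2,[0,0,0],[0,0,0]]])

```text
time_s: 29.35
tcp_pos: [565.4, 316.7, 61.0]
tool_rot: [0.927, 0.374, 0.001, -0.001]
force: [0.7, 1.0, -0.3]
width: 71.1
```

Emit:
servo_tool(series=[[7.2,[0,0,-1.5],[0,0,0]],[7.2,[0,0,-4.5],[0,0,0]],[7.6,[0,0,-8],[0,0,0]],[7.6,[0,0,-10],[0,0,0]]])

```text
time_s: 29.75
tcp_pos: [566.4, 317.1, 164.7]
tool_rot: [0.927, 0.374, 0.003, -0.001]
force: [0.7, 0.4, 0.1]
width: 75.9
```

Run:
```python
from plan import *
from meas import gauges
s=grab("side","19");t=grab("top","19")
dn(430.3,-121.3,150)
print("side");gauges(s,[(565,316.5),(644.5,233.5),(430,-121),(435,-387)])
print("top");gauges(t,[(430,-121),(435,-387)])
```

```text
t 29.85 gp [567.3 317.6 159.4] w 76.0 F [ 0.8 -0.1  0.3] j [0.5 0.6 1.6 0.  0.9 1.3]
  delta cm [-40.3  22.1   0.6] rv [ 0. -0. -0.] rows>= 9.2
side
gauge (564.8, 317.3) r 29.0 mean [562.9 321.2] z 59.81305699627535
gauge (648.6, 243.8) r 26.0 mean [652.7 253.2] z 58.17080606518226
gauge (429.9, -120.2) r 31.0 mean [ 429.7 -116.7] z 54.53611658986904
gauge (434.8, -387.3) r 30.5 mean [ 434.3 -382.1] z 54.29741823135174
top
gauge (430.6, -122.5) r 28.0 mean [ 430.4 -121.9] z 56.190576287945646
gauge (434.4, -387.8) r 28.7 mean [ 434.8 -387.1] z 55.682934687796546
```

View pics/side19.png

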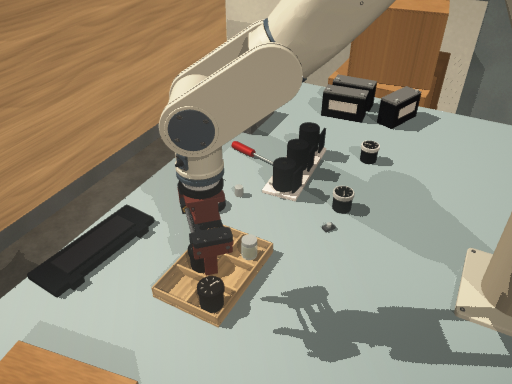

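Emit:
servo_tool(series=[[7.6,[-4.2,2.3,0],[0,0,0]],[7.6,[-8.5,4.7,0],[0,0,0]],[7.6,[-12.8,7,0.2],[0,0,0]],[7.6,[-17.1,9.4,0.4],[0,0,0]],[7.6,[-21.4,11.7,0.6],[0,0,0]]])

```text
time_s: 30.35
tcp_pos: [493.0, 83.2, 157.1]
tool_rot: [0.927, 0.374, 0.004, -0.001]
force: [1.3, -0.4, -0.5]
width: 76.0
```

Run:
```python
from plan import *
dn(430.3,-121.3,110)
```

```text
t 30.35 gp [493.   83.3 151.1] w 76.0 F [ 1.3 -0.4 -0.5] j [0.14 0.37 1.97 0.01 0.79 0.94]
  delta cm [-18.74  10.37   3.96] rv [ 0.001 -0.008 -0.001] rows>= 4.36
```

Emit:
servo_tool(series=[[7.6,[-4.2,2.3,0.2],[0,0,0]],[7.6,[-8.5,4.7,0.8],[0,0,0]],[7.6,[-12.7,7,1.8],[0,0,0]],[7.6,[-16.7,9.2,3],[0,0,0]],[7.6,[-18.7,10.4,4],[0,0,0]]])

```text
time_s: 30.85
tcp_pos: [428.9, -123.5, 114.7]
tool_rot: [0.928, 0.373, 0.003, -0.001]
force: [0.2, 0.9, -0.5]
width: 76.2
```

Emit:
servo_tool(series=[[7.6,[0,0,0],[0,0,0]]])

```text
time_s: 30.95
tcp_pos: [427.1, -125.2, 113.4]
tool_rot: [0.928, 0.371, 0.002, -0.002]
force: [0.6, 0.6, 0.4]
width: 75.8
```

Run:
```python
from plan import *
s=grab("side","20")
dn(430.3,-121.3,50)
crop(s,270,110,400,240,5,"pics/c21.png")
```

```text
t 31.0 gp [ 427.5 -124.3  107.8] w 76.3 F [ 0.4  0.5 -0.1] j [-0.31  0.39  2.1   0.01  0.64  0.49]
  delta cm [ 0.38 -0.01  5.79] rv [-0.003 -0.006 -0.006] rows>= 1.16
```

View pics/c21.png

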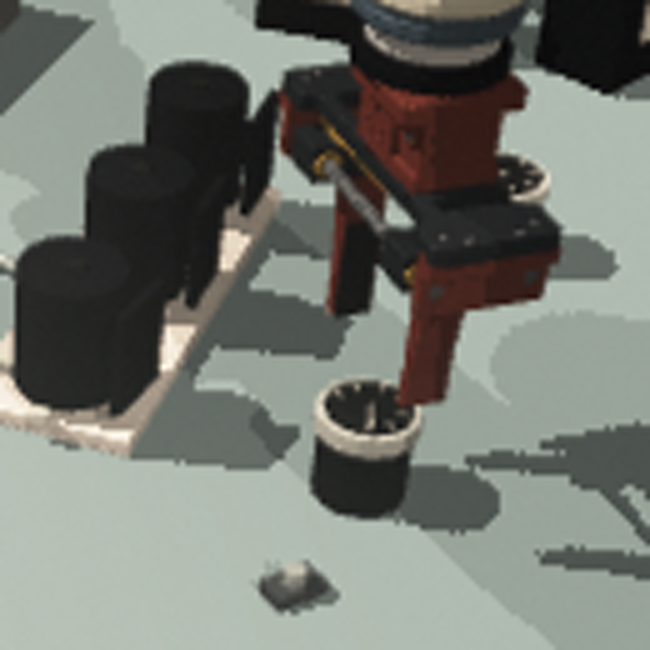

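Run:
```python
from plan import *
from meas import gauges
s=load("side","20")
gauges(s,[(430,-121),(435,-387)])
st=arm.sense();print(st["tcp_pos"],proj(s,[[428,-124.3,108],[430,-121,54],[428,-124.3,88]]))
s0=load("side","19"); print(proj(s0,[[430,-121,54]]))
crop(s,320,150,370,230,8,"pics/c22.png")
t=grab("top","20"); gauges(t,[(430,-121)])
```

```text
gauge (430.4, -121.1) r 30.7 mean [ 430.7 -115.6] z 54.57010877069882
gauge (430.0, -392.2) r 28.5 mean [ 425.  -390.8] z 54.807100069505054
[ 427.5 -124.4  113.8] [[347.3 174.3]
 [343.7 191.7]
 [346.4 180.7]]
[[343.7 191.7]]
gauge (0.0, 0.0) r 0.0 mean [nan nan] z nanmeas.py:12: RuntimeWarning: Mean of empty slice.
  print("gauge",(round(x,1),round(y,1)),"r",round(r,1),"mean",P.mean(0)[:2],"z",np.median(P[:,2]))
  ret = um.true_divide(
  return _methods._mean(a, axis=axis, dtype=dtype,
  ret = ret.dtype.type(ret / rcount)
```

View pics/top20.png

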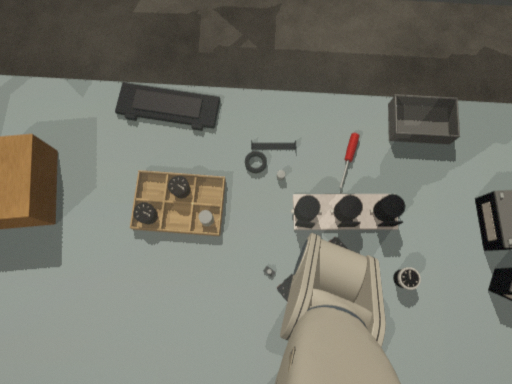

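Emit:
servo_tool(series=[[7.6,[0.3,0,1.0],[0,0,0]],[7.6,[0.4,0,2.8],[0,0,0]],[7.6,[0.4,0,4.6],[0,0,0]],[7.6,[0.4,0,5.6],[0,0,0]],[7.6,[0.4,0,5.8],[0,0,0]]])

```text
time_s: 31.55
tcp_pos: [431.0, -119.3, 55.2]
tool_rot: [0.928, 0.373, 0.002, -0.003]
force: [1.0, -0.4, -0.0]
width: 76.0
```

Emit:
servo_tool(series=[[6.8,[0,0,0],[0,0,0]],[6.0,[0,0,0],[0,0,0]],[5.4,[0,0,0],[0,0,0]],[5.0,[0,0,0],[0,0,0]],[5.0,[0,0,0],[0,0,0]]])

```text
time_s: 32.05
tcp_pos: [431.7, -119.5, 55.8]
tool_rot: [0.928, 0.373, 0.003, -0.002]
force: [1.6, 0.5, 5.0]
width: 55.2
```

Run:
```python
from plan import *
dn(564.5,236.3,150)
```

```text
t 32.05 gp [ 431.8 -119.5   49.8] w 55.2 F [1.6 0.5 5. ] j [-0.3   0.52  2.11  0.01  0.51  0.49]
  delta cm [ 34.28 -16.52  -9.76] rv [-0.002 -0.007 -0.004] rows>= 7.86
```

Emit:
servo_tool(series=[[5.0,[0,0,-1.0],[0,0,0]],[5.0,[0.3,-0.1,-3.5],[0,0,0]],[5.0,[2,-1,-7],[0,0,0]],[5.0,[5.5,-2.6,-10],[0,0,0]],[5.0,[9.8,-4.7,-10.5],[0,0,0]]])

```text
time_s: 32.55
tcp_pos: [471.2, -18.4, 165.3]
tool_rot: [0.928, 0.372, 0.005, -0.001]
force: [0.9, 0.6, -1.9]
width: 55.3
```

Run:
```python
from plan import *
dn(564.5,236.3,150)
```

```text
t 32.55 gp [471.2 -18.3 159.3] w 55.3 F [ 0.9  0.6 -1.9] j [-0.07  0.32  2.03  0.01  0.78  0.74]
  delta cm [ 24.32 -12.     1.15] rv [ 0.002 -0.01  -0.006] rows>= 5.43
```

Emit:
servo_tool(series=[[5.0,[4.3,-2.1,0],[0,0,0]],[5.0,[8.7,-4.3,0],[0,0,0]],[5.0,[13.1,-6.4,0],[0,-0.01,0]],[5.0,[17.5,-8.6,0.5],[0,-0.01,-0.01]],[5.0,[21.8,-10.7,1],[0,-0.01,-0.01]]])

```text
time_s: 33.05
tcp_pos: [555.1, 211.5, 157.9]
tool_rot: [0.926, 0.376, 0.0, 0.001]
force: [0.3, -0.5, -1.0]
width: 55.0
```

Run:
```python
from plan import *
dn(564.5,236.3,120)
```

```text
t 33.05 gp [555.1 211.5 151.9] w 55.0 F [ 0.3 -0.5 -1. ] j [ 0.34  0.49  1.76 -0.    0.89  1.15]
  delta cm [ 2.4  -1.13  3.18] rv [0.002 0.    0.004] rows>= 0.83
```

Emit:
servo_tool(series=[[5.0,[1.8,-0.8,1],[0,0,0]],[5.0,[2.4,-1.1,2.6],[0,0,0]],[5.0,[2.4,-1.1,3.2],[0,0,0]],[5.0,[2.4,-1.1,3.2],[0,0,0]]])

```text
time_s: 33.45
tcp_pos: [562.9, 234.3, 124.2]
tool_rot: [0.927, 0.376, -0.002, 0.001]
force: [-0.5, 0.2, -1.8]
width: 55.1
```

Run:
```python
from plan import *
s=grab("side","21")
dn(564.5,236.0,58)
crop(s,140,190,300,330,5,"pics/c23.png")
```

```text
t 33.5 gp [563.5 234.3 119.1] w 55.8 F [-0.2 -0.5 -1.2] j [ 0.38  0.56  1.74 -0.    0.85  1.18]
  delta cm [ 0.21 -0.06  6.1 ] rv [0.001 0.003 0.003] rows>= 1.22
```

View pics/c23.png

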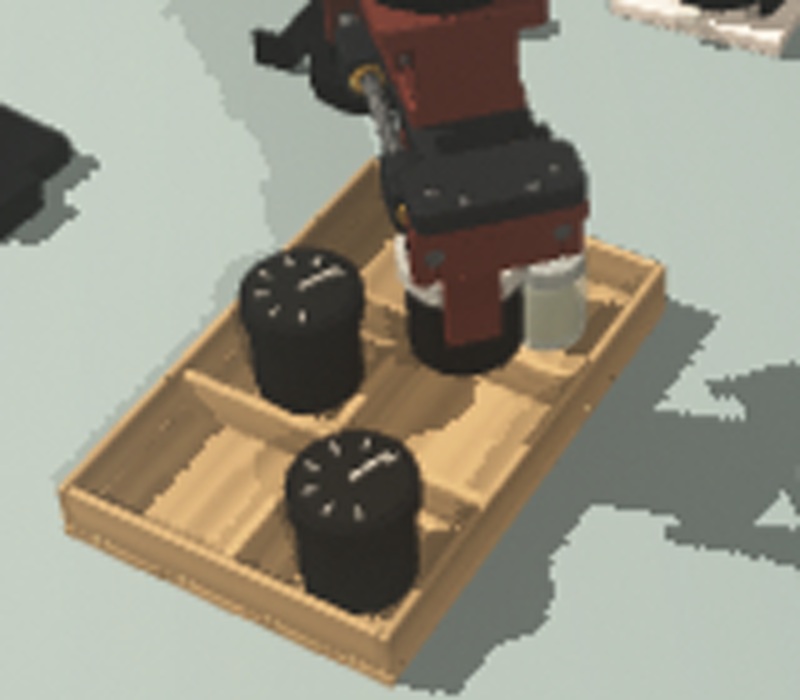

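Emit:
servo_tool(series=[[5.0,[0.2,0,1.5],[0,0,0]],[5.0,[0.2,-0.1,3.2],[0,0,0]],[5.0,[0.2,-0.1,4.8],[0,0,0]],[5.0,[0.2,-0.1,5.9],[0,0,0]],[5.0,[0.2,-0.1,6.1],[0,0,0]]])

```text
time_s: 34.0
tcp_pos: [563.2, 235.5, 62.2]
tool_rot: [0.927, 0.376, -0.003, 0.001]
force: [-0.4, -0.9, -0.9]
width: 55.2
```

Emit:
servo_tool(series=[[5.0,[0,0,0.15],[0,0,0]],[5.0,[0,0,0.3],[0,0,0]],[5.0,[0,0,0.35],[0,0,0]],[5.0,[0,0,0.35],[0,0,0]]])

```text
time_s: 34.4
tcp_pos: [563.5, 235.4, 60.8]
tool_rot: [0.927, 0.376, -0.002, 0.001]
force: [-4.7, -3.0, 13.8]
width: 54.8
```

Emit:
servo_tool(series=[[5.8,[0,0,0],[0,0,0]],[6.3,[0,0,0],[0,0,0]],[6.8,[0,0,0],[0,0,0]],[7.2,[0,0,0],[0,0,0]]])

```text
time_s: 34.8
tcp_pos: [563.7, 235.5, 60.9]
tool_rot: [0.927, 0.376, -0.002, 0.001]
force: [-0.1, 0.1, -0.5]
width: 71.2
```

Emit:
servo_tool(series=[[7.2,[0,0,-1.5],[0,0,0]],[7.2,[0,0,-4.5],[0,0,0]],[7.6,[0,0,-8],[0,0,0]],[7.6,[0,0,-11],[0,0,0]]])

```text
time_s: 35.2
tcp_pos: [564.3, 236.0, 173.3]
tool_rot: [0.927, 0.376, -0.002, 0.001]
force: [1.1, 0.0, 0.2]
width: 75.9
```

Run:
```python
from plan import *
from meas import gauges
s=grab("side","22");t=grab("top","22")
dn(435,-387.3,150)
gauges(s,[(565,316.5),(564,236),(435,-387)])
gauges(t,[(435,-387)])
crop(s,140,190,300,330,5,"pics/c24.png")
```

```text
t 35.3 gp [566.7 237.  170.3] w 76.1 F [0.2 0.1 0.1] j [ 0.4  0.5  1.7 -0.   0.9  1.2]
  delta cm [-52.9  35.6   2. ] rv [ 0. -0.  0.] rows>= 12.77
gauge (565.6, 317.4) r 29.3 mean [562.9 321.2] z 59.647524558953705
gauge (561.5, 233.7) r 29.5 mean [558.8 237.8] z 59.64378138418982
gauge (439.4, -384.8) r 31.7 mean [ 434.6 -381.6] z 54.617687816849184
gauge (435.4, -388.4) r 28.3 mean [ 434.9 -387.1] z 55.92405578066257
```

View pics/c24.png

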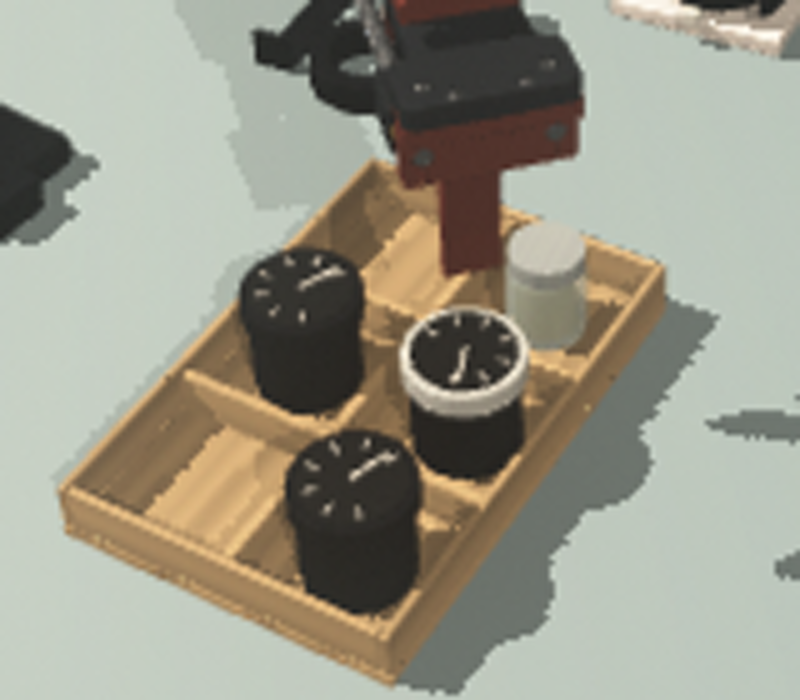

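Emit:
servo_tool(series=[[7.6,[-4.1,2.8,0],[0,0,0]],[7.6,[-8.2,5.5,0],[0,0,0]],[7.6,[-12.4,8.3,0],[0,0,0]],[7.6,[-16.5,11.1,0],[0,0,0]],[7.6,[-20.6,13.9,0],[0,0,0]]])

```text
time_s: 35.8
tcp_pos: [514.7, -7.8, 176.2]
tool_rot: [0.927, 0.376, 0.002, 0.001]
force: [0.4, -0.1, 0.0]
width: 75.8
```

Emit:
servo_tool(series=[[7.6,[-4.1,2.8,0],[0,0,0]],[7.6,[-8.2,5.5,0],[0,0,0]],[7.6,[-12.4,8.3,0],[0,0,0]],[7.6,[-16.5,11.1,0],[0,0,0]],[7.6,[-20.6,13.9,0],[0,0,0]]])

```text
time_s: 36.3
tcp_pos: [462.8, -252.5, 176.1]
tool_rot: [0.927, 0.376, 0.002, 0.001]
force: [-0.1, -0.4, 0.1]
width: 75.7
```

Run:
```python
from plan import *
dn(435,-387.3,110)
```

```text
t 36.3 gp [ 462.8 -252.5  170.1] w 75.7 F [-0.1 -0.4  0.1] j [-0.52  0.38  1.9   0.    0.86  0.28]
  delta cm [-11.4    7.71   6.  ] rv [ 0.003 -0.003  0.003] rows>= 3.0
```

Emit:
servo_tool(series=[[7.6,[-3.9,2.6,0.8],[0,0,0]],[7.6,[-7.7,5.2,2.2],[0,0,0]],[7.6,[-10.5,7.1,4],[0,0,0]],[7.6,[-11.4,7.7,5.5],[0,0,0]],[7.6,[-11.4,7.7,6],[0,0,0]]])

```text
time_s: 36.8
tcp_pos: [433.6, -387.4, 114.1]
tool_rot: [0.927, 0.375, 0.001, -0.0]
force: [-0.5, 0.1, -0.2]
width: 75.9
```

Run:
```python
from plan import *
from meas import gauges
s=grab("side","23")
dn(435.2,-387.3,50)
gauges(s,[(435,-387)])
crop(s,300,80,430,200,5,"pics/c25.png")
```

```text
t 36.85 gp [ 433.8 -386.   108. ] w 75.8 F [-0.1 -0.5 -0.9] j [-0.8  0.5  1.8  0.   0.8  0.1]
  delta cm [-0.   0.2  5.8] rv [-0. -0.  0.] rows>= 1.16
gauge (438.3, -386.1) r 31.2 mean [ 434.5 -382.1] z 54.300890235696784
```

View pics/c25.png

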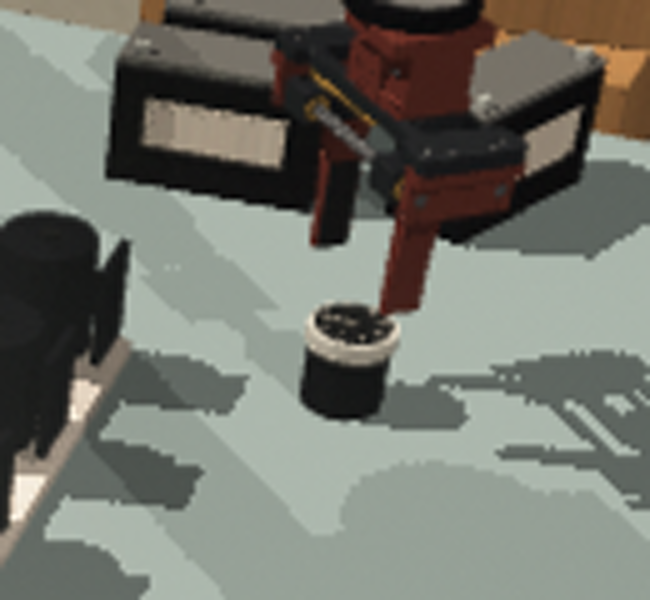

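Emit:
servo_tool(series=[[7.6,[0,0.2,1.5],[0,0,0]],[7.6,[0,0.2,3.2],[0,0,0]],[7.6,[0,0.2,4.8],[0,0,0]],[7.6,[0,0.2,5.7],[0,0,0]],[7.6,[0,0.2,5.8],[0,0,0]]])

```text
time_s: 37.35
tcp_pos: [435.1, -386.0, 54.6]
tool_rot: [0.927, 0.376, 0.001, -0.002]
force: [-1.0, 0.3, -0.0]
width: 76.2
```

Emit:
servo_tool(series=[[6.8,[0,0,0],[0,0,0]],[6.0,[0,0,0],[0,0,0]],[5.4,[0,0,0],[0,0,0]],[5.0,[0,0,0],[0,0,0]],[5.0,[0,0,0],[0,0,0]]])

```text
time_s: 37.85
tcp_pos: [435.6, -386.6, 55.3]
tool_rot: [0.927, 0.376, 0.001, -0.001]
force: [0.2, -0.7, 2.5]
width: 55.5
```

Run:
```python
from plan import *
dn(560,100,165)
```

```text
t 37.85 gp [ 435.6 -386.6   49.3] w 55.5 F [ 0.2 -0.7  2.5] j [-0.75  0.64  1.82  0.    0.69  0.05]
  delta cm [ 42.86 -26.25 -11.41] rv [-0.001 -0.003  0.003] rows>= 10.31
```

Emit:
servo_tool(series=[[5.0,[0,0,-1.0],[0,0,0]],[5.0,[0,0,-3.5],[0,0,0]],[5.0,[1.5,-1,-7.5],[0,0,0]],[5.0,[4.8,-3,-11],[0,0,0]],[5.0,[8.8,-5.4,-12],[0,0,0]]])

```text
time_s: 38.35
tcp_pos: [462.2, -287.9, 179.5]
tool_rot: [0.927, 0.375, 0.003, 0.001]
force: [1.0, -0.0, -2.2]
width: 55.7
```

Run:
```python
from plan import *
dn(560,50,170)
```

```text
t 38.35 gp [ 462.3 -287.9  173.5] w 55.7 F [ 1.  -0.  -2.2] j [-0.58  0.4   1.86  0.    0.88  0.22]
  delta cm [ 30.51 -17.52   0.39] rv [ 0.004 -0.004  0.   ] rows>= 7.04
```

Emit:
servo_tool(series=[[5.0,[4.3,-2.5,0],[0,0,0]],[5.0,[8.6,-4.9,0],[0,0,0]],[5.0,[12.9,-7.4,0],[0,0,0]],[5.0,[17.2,-9.9,0],[0,0,0]],[5.0,[21.5,-12.4,0],[0,0,0]]])

```text
time_s: 38.85
tcp_pos: [530.6, -47.4, 180.5]
tool_rot: [0.927, 0.374, 0.003, 0.001]
force: [1.1, -1.6, -1.9]
width: 55.1
```

Run:
```python
from plan import *
dn(643.2,155,150)
```

```text
t 38.85 gp [530.6 -47.4 174.5] w 55.1 F [ 1.1 -1.6 -1.9] j [-0.11  0.38  1.89  0.    0.87  0.69]
  delta cm [22.15 -6.75  2.5 ] rv [ 0.004 -0.004 -0.   ] rows>= 4.66
```

Emit:
servo_tool(series=[[5.0,[4.5,-1.4,0.2],[0,0,0]],[5.0,[9.1,-2.8,0.6],[0,0,0]],[5.0,[13.7,-4.2,1],[0,0,0]],[5.0,[18.2,-5.6,1.6],[0,0,0]],[5.0,[21.5,-6.6,2.2],[0,0,0]]])

```text
time_s: 39.35
tcp_pos: [640.3, 152.1, 159.4]
tool_rot: [0.927, 0.375, 0.003, 0.001]
force: [-0.0, -0.3, -1.0]
width: 55.3
```

Run:
```python
from plan import *
dn(643.2,155,115)
```

```text
t 39.35 gp [640.3 152.1 153.4] w 55.3 F [-0.  -0.3 -1. ] j [ 0.22  0.57  1.61 -0.    0.95  1.02]
  delta cm [ 0.4  -0.02  3.84] rv [ 0.005 -0.004  0.001] rows>= 0.77
```

Emit:
servo_tool(series=[[5.0,[0.4,0,1.5],[0.005,-0.004,0]],[5.0,[0.4,0,3.0],[0.005,-0.004,0]],[5.0,[0.4,0,3.8],[0.005,-0.004,0]],[5.0,[0.4,0,3.8],[0.005,-0.004,0]]])

```text
time_s: 39.75
tcp_pos: [641.4, 153.1, 119.5]
tool_rot: [0.927, 0.374, -0.002, -0.001]
force: [-0.1, 0.1, -1.4]
width: 55.1
```

Run:
```python
from plan import *
s=grab("side","24")
dn(643.2,155,58)
crop(s,140,170,300,310,5,"pics/c26.png")
```

```text
t 39.8 gp [642.2 153.3 114.6] w 55.2 F [ 0.5  0.4 -1.6] j [0.22 0.63 1.62 0.   0.9  1.02]
  delta cm [ 0.2  -0.05  5.66] rv [-0.002  0.002 -0.   ] rows>= 1.13
```

View pics/c26.png

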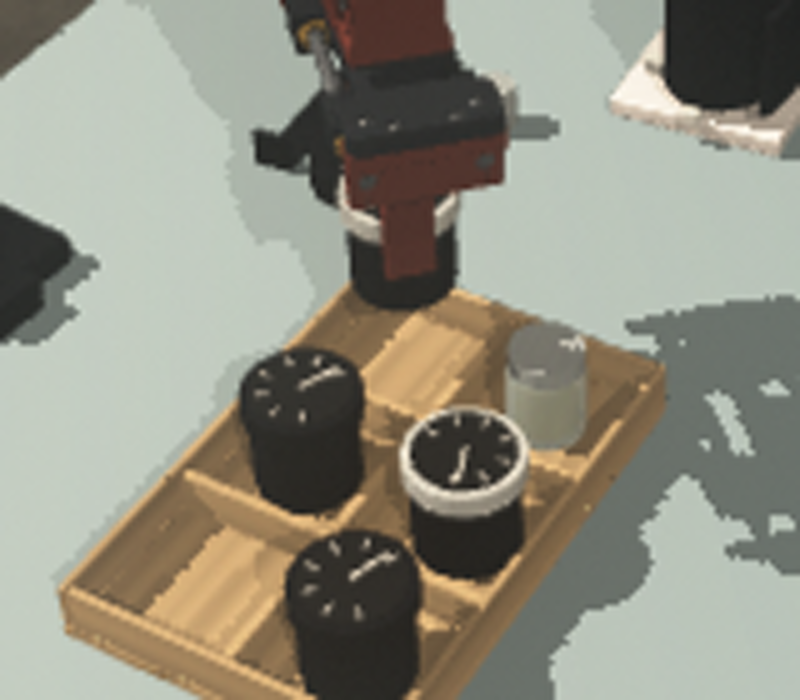

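Emit:
servo_tool(series=[[5.0,[0.2,0,1.5],[0,0,0]],[5.0,[0.2,0,3.2],[0,0,0]],[5.0,[0.2,0,4.7],[0,0,0]],[5.0,[0.2,0,5.5],[0,0,0]],[5.0,[0.2,0,5.6],[0,0,0]]])

```text
time_s: 40.3
tcp_pos: [642.4, 154.4, 62.6]
tool_rot: [0.927, 0.374, -0.003, -0.001]
force: [1.2, 0.7, -1.5]
width: 55.3
```

Emit:
servo_tool(series=[[5.0,[0,0,0.15],[0,0,0]],[5.0,[0,0,0.3],[0,0,0]],[5.0,[0,0,0.38],[0,0,0]],[5.0,[0,0,0.38],[0,0,0]]])

```text
time_s: 40.7
tcp_pos: [642.6, 154.5, 60.3]
tool_rot: [0.927, 0.374, -0.002, -0.001]
force: [-4.0, -0.8, 7.0]
width: 55.4
```

Emit:
servo_tool(series=[[5.8,[0,0,0],[0,0,0]],[6.3,[0,0,0],[0,0,0]],[6.8,[0,0,0],[0,0,0]],[7.2,[0,0,0],[0,0,0]]])

```text
time_s: 41.1
tcp_pos: [642.8, 154.6, 60.4]
tool_rot: [0.927, 0.374, -0.002, -0.001]
force: [1.5, 0.7, -0.0]
width: 70.8
```

Emit:
servo_tool(series=[[7.2,[0,0,-1.5],[0,0,0]],[7.2,[0,0,-4.5],[0,0,0]],[7.6,[0,0,-8],[0,0,0]],[7.6,[0,0,-12],[0,0,0]],[7.6,[0,0,-15],[0,0,0]]])

```text
time_s: 41.6
tcp_pos: [644.1, 154.8, 214.0]
tool_rot: [0.927, 0.374, -0.001, -0.0]
force: [0.0, -0.3, 0.1]
width: 75.9
```

Run:
```python
from plan import *
dn(450,0,230)
```

```text
t 41.6 gp [644.1 154.8 208. ] w 75.9 F [ 0.  -0.3  0.1] j [0.22 0.51 1.56 0.   1.06 1.02]
  delta cm [-24.72  -2.35  -2.16] rv [-0.001  0.001 -0.   ] rows>= 4.99
```

Moving clear so both cameras see everything.

Emit:
servo_tool(series=[[7.6,[-4.5,-0.4,-0.5],[0,0,0]],[7.6,[-9,-0.9,-1],[0,0,0]],[7.6,[-13.5,-1.3,-1.5],[0,0,0]],[7.6,[-18.5,-1.8,-2],[0,0,0]],[7.6,[-23,-2.2,-2.2],[0,0,0]]])

```text
time_s: 42.1
tcp_pos: [461.8, 10.0, 237.6]
tool_rot: [0.927, 0.375, -0.0, -0.0]
force: [0.1, -0.6, -0.5]
width: 75.8
```

Emit:
servo_tool(series=[[7.6,[-1.5,0,0],[0,0,0]],[7.6,[-1.5,0,0],[0,0,0]]])

```text
time_s: 42.3
tcp_pos: [450.1, -1.4, 238.7]
tool_rot: [0.928, 0.374, 0.0, 0.0]
force: [0.4, 0.8, 0.1]
width: 75.8
```

Run:
```python
from plan import *
from meas import gauges,cupz,blobs
np.set_printoptions(precision=1,suppress=True)
s=grab("side","25");t=grab("top","25")
print("side");gauges(s,[(565,316.5),(644.5,233.5),(563.5,235.5),(643,154.5)])
print("top");gauges(t,[(565,316.5),(644.5,233.5),(563.5,235.5),(643,154.5)])
for c in [(601,-118),(608.5,-227),(616,-337)]:
    cupz(s,c,15,105)
    P=blobs(cloud(t),85,105,c,40); print("top cap",len(P),P.mean(0) if len(P) else "")
s0=load("side",0); f=cv2.absdiff(cv2.cvtColor(s["frame"],cv2.COLOR_RGB2GRAY),cv2.cvtColor(s0["frame"],cv2.COLOR_RGB2GRAY))
crop(s,140,190,300,330,5,"pics/c27.png")
```

```text
side
gauge (564.5, 317.9) r 28.7 mean [562.9 321.2] z 59.591698246495184
gauge (644.0, 233.7) r 29.5 mean [641.6 238. ] z 59.584320925720476
gauge (561.5, 233.9) r 29.1 mean [558.7 237.8] z 59.65757231916837
gauge (639.9, 153.8) r 29.9 mean [637.8 158.5] z 59.606350736545494
top
gauge (564.2, 316.3) r 28.5 mean [563.7 315.1] z 60.994672421124505
gauge (644.5, 232.8) r 28.9 mean [642.8 231.9] z 60.6460661059773
gauge (560.9, 232.2) r 28.2 mean [560.1 231.4] z 61.125522335865185
gauge (640.1, 152.8) r 28.3 mean [639.1 152.1] z 61.05630343401208
z 19.821373031483972 99.26600345807219
15 19 [ 600.8 -117.7] 1.0
25 52 [ 600.9 -117.2] 1.0
35 58 [ 600.6 -116.9] 1.2
45 60 [ 600.  -116.8] 1.3
55 53 [ 600.7 -116.7] 1.3
65 62 [ 600.9 -117. ] 1.1
75 73 [ 600.8 -117. ] 1.3
85 130 [ 601.2 -116.9] 6.1
95 149 [ 613.8 -120.4] 10.6
top cap 427 [ 599.5 -116.4   96. ]
z 22.921287612415426 99.60498124347384
25 18 [ 608.7 -227. ] 1.3
35 28 [ 608.3 -227.5] 1.2
45 30 [ 607.7 -227.6] 1.1
55 54 [ 607.6 -226.8] 1.6
65 63 [ 607.9 -226.8] 1.4
75 68 [ 608.2 -226.4] 1.1
85 122 [ 607.6 -227.5] 6.1
95 117 [ 617.1 -220.2] 10.1
top cap 457 [ 605.6 -225.1   96. ]
z 31.70906321982136 98.99539268379567
45 12 [ 614.7 -336.8] 1.5
55 25 [ 617.2 -337.1] 1.6
65 41 [ 615.7 -336.6] 1.7
75 39 [ 616.2 -336.3] 1.6
85 80 [ 614.6 -337.4] 5.6
95 81 [ 593.  -339.8] 8.7
top cap 473 [ 613.7 -334.3   95.7]
```

View pics/side25.png

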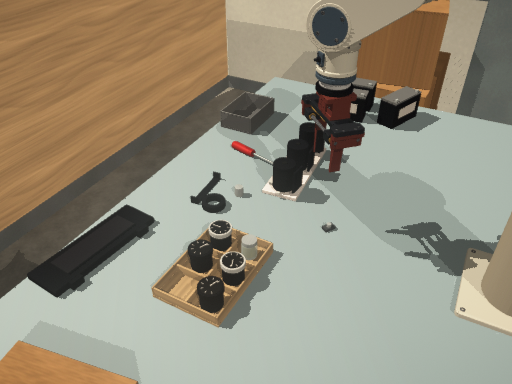

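View pics/top25.png

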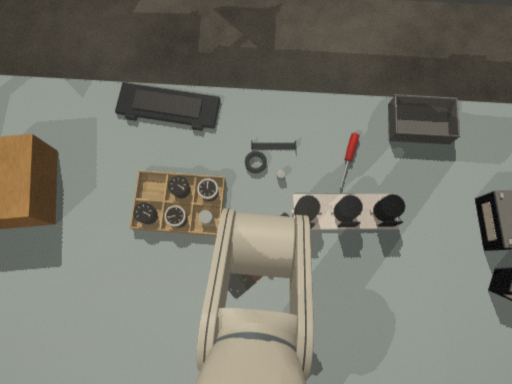

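View pics/c27.png

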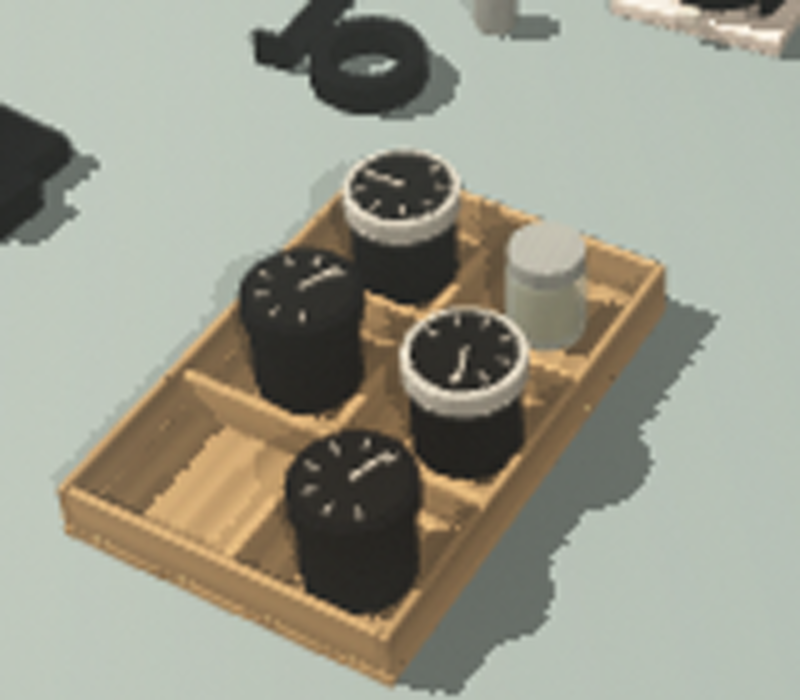

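```bash
python3 -c "
from rig import arm
print(arm.hand_in()); print(arm.sense()['time_s'])"
```

```text
the job is handed in; nothing more can be done
None
the job is handed in; nothing more can be done
```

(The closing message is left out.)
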